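# Gang-clamp the mirror strips for beading

### The job

The washed mirror strips are waiting under the clear dust cover: lift the cover off by its knob and set it down flat on the bench, lay every strip flat in a slot of its own in the gang clamp, painted back up, and set the clamp's pressure dial as many clicks up from its stop as there are strips. Only then fit the red extension bar over the short clamp lever and swing the lever with it past its dead point until the clamp locks. Take the bar off again, lay it on the bench, and leave the sealant, mug and glass cutter where they are.

Things in the scene. Friction and masses are not known exactly. Their poses are not given: they have to be found in the camera images.
- gang_clamp: the gang clamp, fixed to the bench: plywood base 214 x 268 x 16 mm, four slots side by side, an aluminium backstop at their -y end, a sliding blue jaw at their +y end, a lever behind the jaw. Origin at bench height below the middle of the slots; x along the row of slots, y along each slot from backstop to jaw, z up. Base spans y -112 to 156 mm; lever pivot at (0, 124), dial at (-58, -78) mm
- slot_bed (a point): middle of the slots, on the bed 16 mm above the bench; axes as the gang clamp's. Slots at x = -72, -24, 24, 72 mm, 28 mm wide; ribs 3.5 mm high bound them only at y -38 to -26 and 17 to 25 mm. Backstop face at y = -41 mm plus 1 mm a click (10 mm high), open jaw face at y = 42 mm (16 mm high), closing to 29. Lay strips with their centres at y = 0 to 4 mm; the jaw pushes them home
- dial (a joint): angle of the pressure dial, rad: 0 at its stop, 0.40 per click, 6 clicks in all, growing clockwise as seen from above. A sprung ball holds it at each click; about 0.1 N m turns it. Starts some clicks up. Each click moves the backstop 1 mm towards the jaw
- dial_grip (a point): point on the dial's axis, 44 mm above the bench, at mid height of its black grip bar: 14 mm wide, 42 mm long and 26 mm tall (top at 56 mm); this point turns with it, y along the bar towards its white pointer, z up
- lever (a joint): angle of the clamp lever, rad: 0 as it rests open, dead point at 1.30, locked against its stop at 1.44; it turns about the upright pivot, growing clockwise as seen from above. It moves lightly to about 0.6, takes up to 2.4 N m between 0.7 and 1.2, then snaps over and stays
- lever_stub: the short steel lever: origin on the upright pivot axis at the lever's mid height, 57 mm above the bench; x outwards along the lever, z up. The free stub is 14 mm wide and 14 mm tall (50 to 64 mm above the bench), and reaches 86 mm from the pivot; the hub has 13 mm radius and a nut 6 mm higher than the lever
- bar: red extension bar, 226 mm, 0.2 kg, lying on the bench. Origin at its underside where the black grip begins; x towards the grip's end, z up. Grip: x 0 to 110 mm, 22 wide, 21 tall. From x = -116 to -54 a channel, open below and at its end, 25 mm wide inside, roof 18 mm above the underside. Lowered onto the lever, in line with it, origin 140 mm from the pivot, it covers the lever and rests on it
- tray: low aluminium tray 236 x 126 mm lying on the bench, fixed; its felt deck, 200 x 96 mm, is 10 mm above the bench. Origin at the centre of its underside, x along its length
- cover: loose clear plastic dust cover, milky in some light, 214 x 110 x 28 mm and a knob, 200 g, standing on the tray's rim round the deck (its lower edge 4 mm above the bench). Origin at the centre of its lower edge, x along its length, z up. The bench is clear for it about 0.40 m ahead and 0.38 m left of the robot's base, out of the bar's swing
- cover_knob (a point): middle of the cover's black knob, 28 mm across and 22 mm tall, 47 mm above the cover's lower edge; the knob's top is 58 mm above that edge
- strip_1: strip of mirror glass, 70 x 22 x 4 mm, 16 g, dark painted back up; origin at the centre of its underside, x along its length, z up. Taken across its width at mid length. Starts on the tray under the cover, lying across the tray, neighbours about 50 mm apart: open the fingers only to about 32 mm there and in the slots. May be absent
- strip_2: strip of mirror glass, 70 x 22 x 4 mm, 16 g, dark painted back up; origin at the centre of its underside, x along its length, z up. Taken across its width at mid length. Starts on the tray under the cover, lying across the tray, neighbours about 50 mm apart: open the fingers only to about 32 mm there and in the slots. May be absent
- strip_3: strip of mirror glass, 70 x 22 x 4 mm, 16 g, dark painted back up; origin at the centre of its underside, x along its length, z up. Taken across its width at mid length. Starts on the tray under the cover, lying across the tray, neighbours about 50 mm apart: open the fingers only to about 32 mm there and in the slots. May be absent
- strip_4: strip of mirror glass, 70 x 22 x 4 mm, 16 g, dark painted back up; origin at the centre of its underside, x along its length, z up. Taken across its width at mid length. Starts on the tray under the cover, lying across the tray, neighbours about 50 mm apart: open the fingers only to about 32 mm there and in the slots. May be absent
- sealant: bystander: sealant cartridge standing on its end, 50 mm across, 313 mm tall; origin at the centre of its foot
- mug: bystander: white spotted mug, 93 mm tall; origin at the centre of its foot
- glass_cutter: bystander: black oil glass cutter lying down, 132 mm long; origin at the middle of its underside

How it is judged:
By the outcome, as a careful person would: the job done as asked, in the order asked, and still so for the second after the job is handed in, with the robot touching nothing.
Of strip_1, strip_2, strip_3, strip_4 only 2 to 4 are there at a start; the rules pass over those that are not, and their reading is None.
At some moment in a run one of bar may be knocked a few centimetres aside while the robot is not near it.
Once in a run the grip may slacken for a moment while it holds something.
It also fails if it takes over 208 s, if anything falls off the work surface, if the arm or the gripper's body presses on something with over 40 N, if the wrist force passes 120 N, or if a joint passes its speed limit or range.

### The arm

A 6-joint arm with a two-finger parallel gripper is mounted at the origin on the work surface; the furniture and walls round the work are solid. World frame = base frame: x ahead of the robot, y to its left, z up, the work surface at z = 0. Lengths are in m, angles in degrees, forces in N, time in s.
With the tool pointing down it reaches from about 0.375 to 0.925 m from the base axis. Payload 5.7 kg.
Tool frame: the origin (TCP) lies on the centre line of the jaws, within the pads' length; the fingertips stand 8 mm ahead of it and the grasp point (between the pads) lies 11 mm behind it; z points along the fingers, y is the line along which they close (so a half turn about z gives the same grasp; the last joint's range is limited). The gripper opens to 85 mm and grips with 20 to 120 N. Pads are 22 mm wide; open, the fingers measure 114 mm over their backs; the gripper's body (76 mm by 85 mm) begins 54 mm behind the grasp point. The pads swing forward as they close: fully open they stand 13 mm farther back than shut.
Start: joints at [-74.261, 20.558, 86.54, -0, 72.909, -6.595], TCP at [0.228, -0.555, 0.239] pointing down, gripper open.
Joint ranges: [-170.27, 170.27], [-57.76, 135], [12.27, 136.19], [-55.21, 235.2], [11.17, 155.16], [-170.74, 170.74]. Speed limits (degrees/s): [136.94, 136.94, 180, 180, 180, 180].

### API

Orientations are given as a 3x3 rotation matrix whose columns are the frame's x, y, z axes.
In Python, from bench import bot, camera gives the robot as it stands.
- The arm moves only by the tool drive_tool, never from a script. Its argument "series" is text: rows parted by semicolons, each of 4 numbers parted by spaces: the shift along the tool's x, y, z in units of 40 mm (1.0 is 40 mm), then the turn about the tool's z in units of 6 degrees (1.0 is 6 degrees). A call has 1 to 10 rows; each row is the pose to reach, as a shift and turn from the pose commanded when the call began, along the tool's axes at that moment; what a row does not reach only later rows make up. A row lasts 1/12 s, in which the tool goes at most 41.7 mm and 7.16 degrees, less where a joint would pass 70% of its speed; a pose out of reach is approached as far as the arm can. A call with a gripper value outside its range is refused whole. "claw" is the opening, from 0 (shut) to 1 (fully open), set as the call begins (left out, the last holds). The fingers move at their own pace and stop on an object; the grip force is fixed at half the most. Time passes only in rows, so rows that repeat a pose let the fingers close. It gives the time, the measured TCP pose, the force, the opening and the grip force at its end, in the units of the state.
- bot.sense(): the state, without advancing time (a new reading comes with each control period).
- camera(name): name is "side" or "top"; returns a dict with "color" (420x560x3 uint8, red, green, blue), "fx", "fy", "cx", "cy" (pixels), "k1" (the pictures are not rectified: a ray, as slopes to the right and down, at radius r is drawn at 1 + k1 r^2 times it, then the intrinsics apply), "R" (3x3) and "t" (3): a world point X has camera coordinates R X + t. Camera axes: x right, y down, z forward; pixel columns grow to the right and rows downward; lengths in m; the calibration is good to about 2 mm. A picture is of the moment at which its call begins. There is no depth.
- bot.job_done(): hands the job in; it is judged then, once.
The state is a dict: "time_s": time; "joint_positions": joint angles; "joint_velocities": joint speeds; "effort": joint torques, N m; "eef_pos": TCP position; "eef_rot": TCP orientation; "contact_force": force on the tool from outside, world axes, zero at the start; "moment": the same for the moment, N m; "opening": finger opening in m; "grasp_force": force on a finger pad.
Only numpy, scipy, OpenCV 4.12 (cv2) and the standard library are available. Lean on these libraries where they do the work, as an engineer would, in place of code of your own. Each camera call takes 0.05 s, during which the arm holds its last target. There are 200 camera calls.

## Working session

There is one attempt and no reset: what is moved stays moved. The work goes in short steps, Python scripts to look and compute and a tool call to move; the robot and the scene stay as the last step left them, time stands still between calls to the robot, and variables do not carry over. Pictures are saved under pics/ and viewed, at most 14 in all, crops included, and the job is handed in when it is done.

Besides the shell and the picture viewer there is one more tool, called as name(argument=value, ...) on one line, values as JSON. drive_tool: Moves the arm, as the interface text tells. Its arguments: {"type":"object","properties":{"series":{"type":"string"},"claw":{"type":"number"}},"required":["series"]}

```bash
ls; mkdir -p pics
python3 - <<'E'
from bench import bot,camera
import cv2,numpy as np
for n in("side","top"):
    c=camera(n); cv2.imwrite(f"pics/{n}0.png",cv2.resize(c["color"][:,:,::-1],(800,600),interpolation=cv2.INTER_CUBIC))
    np.save(f"{n}0.npy",c["color"])
    print(n,{k:(np.round(v,4).tolist()) for k,v in c.items() if k!="color"})
s=bot.sense();print({k:np.round(v,3).tolist() for k,v in s.items()})
E
```

```text
pics
side {'fx': 432.3059, 'fy': 432.3059, 'cx': 280.5035, 'cy': 201.8409, 'k1': -0.0578, 'R': [[0.981, -0.1922, -0.0251], [-0.1023, -0.4035, -0.9092], [0.1646, 0.8946, -0.4155]], 't': [-0.5822, 0.0886, 0.9874]}
top {'fx': 471.655, 'fy': 471.655, 'cx': 274.6191, 'cy': 212.2602, 'k1': 0.0017, 'R': [[-0.0054, -1.0, 0.0061], [-0.9925, 0.0047, -0.1224], [0.1224, -0.0067, -0.9925]], 't': [-0.0673, 0.5808, 1.0159]}
{'time_s': 0.1, 'joint_positions': [-74.26, 20.594, 86.594, 0.001, 72.909, -6.595], 'joint_velocities': [-0.052, -0.092, -0.21, 0.068, 0.01, -0.016], 'effort': [-0.0, -52.865, -27.935, -0.0, 0.005, 0.0], 'eef_pos': [0.228, -0.554, 0.239], 'eef_rot': [[0.925, 0.38, -0.0], [0.38, -0.925, 0.002], [0.0, -0.002, -1.0]], 'contact_force': [0.332, -0.066, 0.811], 'moment': [-0.046, 0.024, -0.003], 'grasp_force': 0.0, 'opening': 0.085}
```

View pics/side0.png

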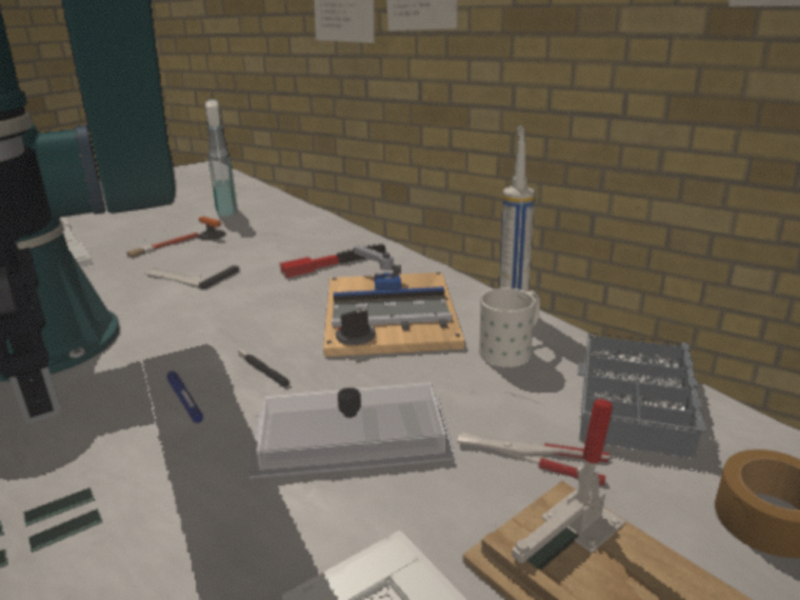

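View pics/top0.png

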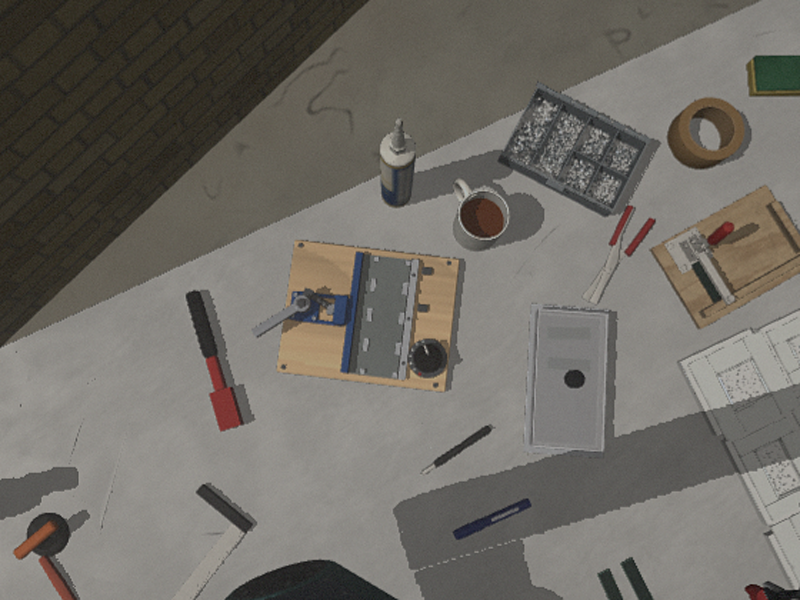

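The side view shows the cover and its knob at (349,402), the clamp around (395,310), and the bar beyond it. In the top view the clamp's corners are (296,240), (463,258), (446,391) and (277,374), the lever pivot is at (303,302), the bar runs from (193,293) to (228,428), and the knob is at (574,379). Two strips show faintly through the cover.

```bash
cat > h.py <<'E'
import numpy as np,cv2
from bench import bot,camera
def snap(n,fn=None):
    c=camera(n)
    if fn: np.save(fn+".npy",c["color"])
    return c
def ray(c,uv):
    K=np.array([[c["fx"],0,c["cx"]],[0,c["fy"],c["cy"]],[0,0,1]])
    p=cv2.undistortPoints(np.array([[uv]],float),K,np.array([c["k1"],0,0,0.]))[0,0]
    R=np.array(c["R"]);t=np.array(c["t"])
    d=R.T@np.array([p[0],p[1],1]);o=-R.T@t
    return o,d/np.linalg.norm(d)
def onz(c,uv,z):
    o,d=ray(c,uv);return o+d*(z-o[2])/d[2]
def tri(c1,u1,c2,u2):
    o1,d1=ray(c1,u1);o2,d2=ray(c2,u2)
    A=np.stack([d1,-d2],1);s=np.linalg.lstsq(A,o2-o1,rcond=None)[0]
    a,b=o1+s[0]*d1,o2+s[1]*d2
    return (a+b)/2,np.linalg.norm(a-b)
def crop(c,x0,y0,x1,y1,fn):
    im=c["color"][y0:y1,x0:x1,::-1];f=min(800/(x1-x0),600/(y1-y0))
    im=cv2.resize(im,None,fx=f,fy=f,interpolation=cv2.INTER_CUBIC);cv2.imwrite("pics/"+fn,im);print(fn,"scale",f,"off",x0,y0)
def units(p,yaw=None,s=None):
    """shift in tool units from current pose to world p"""
    s=s or bot.sense();R=np.array(s["eef_rot"]);return R.T@(np.array(p)-np.array(s["eef_pos"]))/0.04
E
python3 - <<'E'
from h import *
S=snap("side");T=snap("top");k=.7
np.set_printoptions(precision=4,suppress=True)
print("knob",tri(T,(574*k,379*k),S,(349*k,402*k)))
for n,uv in dict(c1=(296,240),c2=(463,258),c3=(446,391),c4=(277,374)).items(): print(n,onz(T,(uv[0]*k,uv[1]*k),.016))
for n,a,b in [("c2",(463,258),(465,349)),("c3",(446,391),(324,355)),("c4",(277,374),(331,277)),("dialtop",(428,355),(354,315))]: print(n,tri(T,(a[0]*k,a[1]*k),S,(b[0]*k,b[1]*k)))
print("piv",onz(T,(303*k,302*k),.07),"tip",onz(T,(256*k,333*k),.064))
for uv in [(193,293),(228,428)]: print("bar",onz(T,(uv[0]*k,uv[1]*k),.02))
for uv in [(538,305),(610,308),(602,451),(527,448)]: print("tray",onz(T,(uv[0]*k,uv[1]*k),.01))
crop(T,120,155,340,315,"topclamp.png")
E
```

```text
knob (array([ 0.4627, -0.346 ,  0.05  ]), np.float64(0.0028613733784833405))
c1 [0.6861 0.0839 0.016 ]
c2 [ 0.6555 -0.1843  0.016 ]
c3 [ 0.444  -0.1537  0.016 ]
c4 [0.4719 0.1111 0.016 ]
c2 (array([ 0.6567, -0.1853,  0.0057]), np.float64(0.0016932268352598224))
c3 (array([ 0.4453, -0.1546,  0.0065]), np.float64(0.002702094334085174))
c4 (array([0.477 , 0.1105, 0.0176]), np.float64(0.010272472359735899))
dialtop (array([ 0.4985, -0.1241,  0.0519]), np.float64(0.0005885967526022505))
piv [0.5788 0.0647 0.07  ] tip [0.5327 0.1358 0.064 ]
bar [0.6003 0.2454 0.02  ]
bar [0.3892 0.1848 0.02  ]
tray [ 0.5797 -0.3037  0.01  ]
tray [ 0.5743 -0.419   0.01  ]
tray [ 0.3499 -0.3963  0.01  ]
tray [ 0.3551 -0.2793  0.01  ]
topclamp.png scale 3.6363636363636362 off 120 155
```

View pics/topclamp.png

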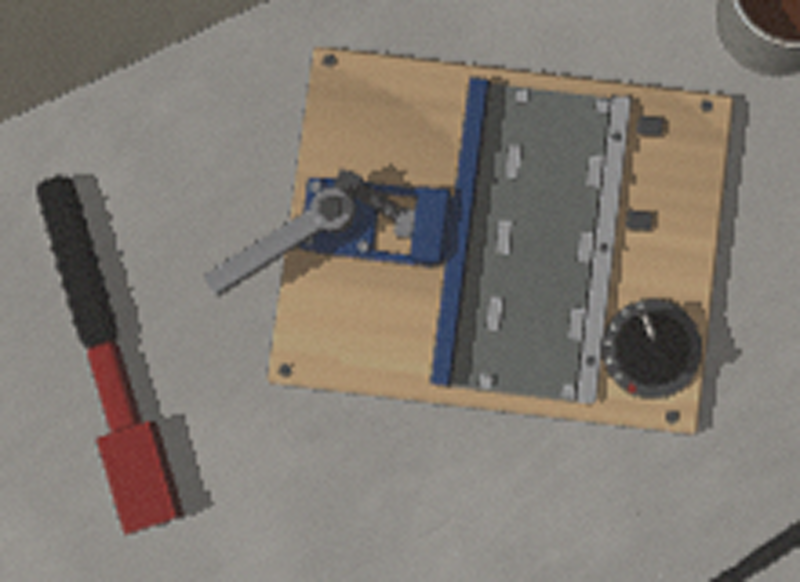

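The crop shows the open lever from (330,208) to (212,288), the dial at (653,347) with its pointer up and slightly left and a red dot at (631,388), and the bar with its channel end at (140,525). The knob triangulates to z≈0.050, as expected. Next I fit the clamp pose and work out the first move.

Run:
```python
from h import *
np.set_printoptions(precision=4,suppress=True)
T=snap("top");S=snap("side")
f=lambda u,v:(120+u/3.63636,155+v/3.63636)
L=np.array([[107,156],[107,-112],[-107,-112],[-107,156]])/1e3
W=np.array([onz(T,f(*p),.016)[:2] for p in [(313,47),(745,95),(695,433),(268,382)]])
M=cv2.estimateAffinePartial2D(L,W)[0];print(M,np.linalg.norm(M[:,0]),np.degrees(np.arctan2(M[1,0],M[0,0])))
print("res",W-(L@M[:,:2].T+M[:,2]))
th=np.arctan2(M[1,0],M[0,0]);R=np.array([[np.cos(th),-np.sin(th)],[np.sin(th),np.cos(th)]]);o=W.mean(0)-R@L.mean(0)
np.savez("clamp.npz",o=o,R=R,th=th);print("o",o)
print("piv",o+R@[0,.124],onz(T,f(332,207),.072),"dial",o+R@[-.058,-.078],onz(T,f(653,347),.030))
print("lever tip",onz(T,f(212,287),.064))
for p in [(58,180),(140,527)]: print("bar",onz(T,f(*p),.02))
print(units((.462,-.346,.13)))
crop(T,275,225,325,275,"dial.png")
```

```text
[[ 0.9934  0.128   0.5621]
 [-0.128   0.9934 -0.0567]] 1.0016532988244147 -7.341413065627705
res [[-0.0021  0.0019]
 [ 0.0003 -0.0044]
 [ 0.0018  0.0029]
 [ 0.0001 -0.0004]]
o [ 0.5621 -0.0566]
piv [0.5779 0.0663] [0.5774 0.0662 0.072 ] dial [ 0.4946 -0.1266] [ 0.4955 -0.1253  0.03  ]
lever tip [0.5309 0.1377 0.064 ]
bar [0.6016 0.2435 0.02  ]
bar [0.3885 0.1872 0.02  ]
[ 7.3962 -2.6026  2.7271]
dial.png scale 12.0 off 275 225
```

View pics/dial.png

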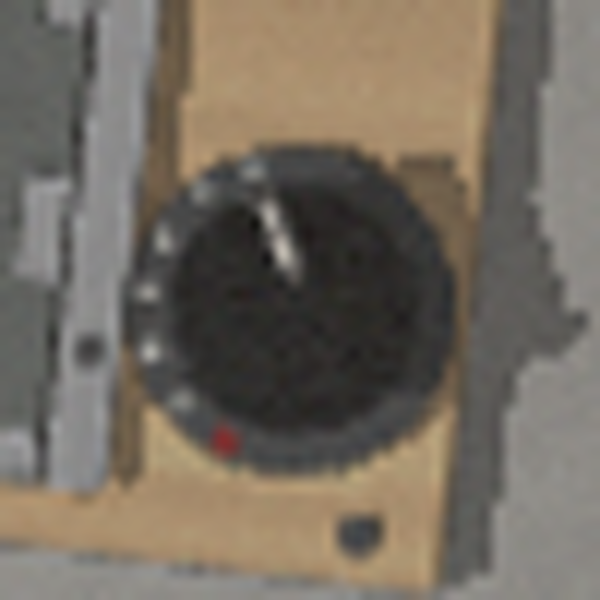

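Run:
```python
from h import *
np.set_printoptions(precision=4,suppress=True)
T=snap("top");C=np.load("clamp.npz");R=C["R"];o=C["o"]
f=lambda u,v:(275+u/12,225+v/12)
loc=lambda p:R.T@(p[:2]-o)*1e3-[-58,-78]
for n,p,z in [("red",(225,441),.03),("t1",(182,402),.03),("t2",(152,352),.03),("t3",(148,293),.03),("t4",(163,240),.03),("t5",(205,190),.03),("t6",(255,170),.03),("tip",(263,195),.056),("in",(298,277),.056)]:
    q=loc(onz(T,f(*p),z));print(n,q,np.degrees(np.arctan2(q[1],q[0])))
```

```text
red [-25.6711  11.3242] 156.1964581465214
t1 [-19.5297  20.0489] 134.24845719613833
t2 [-11.0721  26.6436] 112.56595246633715
t3 [-0.3562 28.6739] 90.71167947388045
t4 [ 9.7162 27.0818] 70.26351144434199
t5 [19.8743 20.4477] 45.814652886279504
t6 [24.7009 11.6723] 25.292889320434536
tip [18.519  10.8391] 30.340244135529332
in [4.5862 2.8364] 31.735674281634157
```

drive_tool(series="7.4 -2.6 2.7 -2; 7.4 -2.6 2.7 -4; 7.4 -2.6 2.7 -6; 7.4 -2.6 2.7 -8; 7.4 -2.6 2.7 -10.3; 7.4 -2.6 2.7 -10.3; 7.4 -2.6 2.7 -10.3; 7.4 -2.6 2.7 -10.3; 7.4 -2.6 2.7 -10.3; 7.4 -2.6 2.7 -10.3", claw=1)

```text
time_s: 1.18
eef_pos: [0.4633, -0.3441, 0.1303]
eef_rot: [[0.095, 0.995, -0.001], [0.995, -0.095, 0.001], [0.001, -0.002, -1.0]]
contact_force: [-0.3, -0.4, -0.4]
opening: 0.0854
grasp_force: 0.0
```

Now lower onto the knob and grip.

drive_tool(series="-0.05 0 0.7 0; -0.05 0 1.4 0; -0.05 0 1.8 0; -0.05 0 2.1 0; -0.05 0 2.1 0; -0.05 0 2.1 0")

```text
time_s: 1.68
eef_pos: [0.4616, -0.3489, 0.0474]
eef_rot: [[0.104, 0.995, -0.0], [0.995, -0.104, 0.0], [0.0, -0.0, -1.0]]
contact_force: [-0.1, -0.1, 1.3]
opening: 0.0851
grasp_force: 0.0
```

drive_tool(series="0 0 0 0; 0 0 0 0; 0 0 0 0; 0 0 0 0; 0 0 0 0; 0 0 0 0; 0 0 0 0; 0 0 0 0", claw=0)

```text
time_s: 2.35
eef_pos: [0.4625, -0.3486, 0.0483]
eef_rot: [[0.102, 0.995, 0.001], [0.995, -0.102, -0.001], [-0.001, 0.001, -1.0]]
contact_force: [-0.5, -0.2, 5.6]
opening: 0.0261
grasp_force: 58.6
```

drive_tool(series="0 0 -0.3 0; 0 0 -0.6 0; 0 0 -1 0; 0 0 -1.5 0; 0 0 -2 0; 0 0 -2.5 0; 0 0 -3 0; 0 0 -3.5 0; 0 0 -3.5 0; 0 0 -3.5 0")

```text
time_s: 3.18
eef_pos: [0.4626, -0.3487, 0.1886]
eef_rot: [[0.102, 0.995, 0.002], [0.995, -0.102, -0.002], [-0.002, 0.002, -1.0]]
contact_force: [0.4, -0.2, -3.7]
opening: 0.0261
grasp_force: 59.4
```

Run:
```python
from h import *
S=snap("side","s1");T=snap("top","t1")
a=cv2.resize(S["color"][150:400,100:400,::-1],(450,375));b=cv2.resize(T["color"][180:360,330:470,::-1],(350,450))
im=np.zeros((450,800,3),np.uint8);im[:375,:450]=a;im[:,450:]=b;cv2.imwrite("pics/lift.png",im)
print(units((.40,.39,.18)),bot.sense()["joint_positions"])
```

```text
[18.18509013 -3.40864398  0.18588902] [-4.38436812e+01  2.17939858e+01  9.28604778e+01  2.21779335e-03
  6.54530902e+01 -3.79817499e+01]
```

View pics/lift.png

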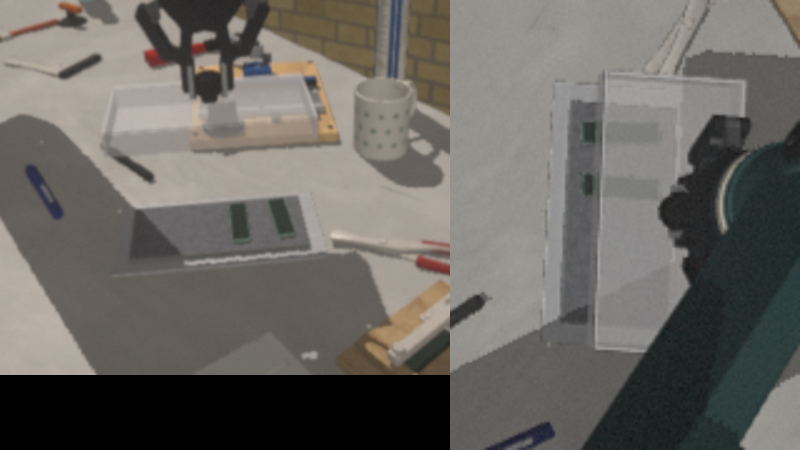

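The lift shows two strips on the tray, side crop (240,222) and (282,217). The cover is held level, so I carry it to the left.

drive_tool(series="0.6 0 0 0; 1.4 -0.1 0 0; 2.3 -0.2 0 0; 3.2 -0.4 0 0; 4.1 -0.6 0 0; 5 -0.8 0 0; 5.9 -1 0 0; 6.8 -1.2 0 0; 7.7 -1.4 0 0; 8.6 -1.6 0 0")

```text
time_s: 4.12
eef_pos: [0.4317, 0.0022, 0.186]
eef_rot: [[0.103, 0.995, -0.003], [0.995, -0.103, 0.001], [0.0, -0.003, -1.0]]
contact_force: [1.5, 0.0, -2.4]
opening: 0.0261
grasp_force: 59.3
```

drive_tool(series="0.9 -0.2 0 0; 1.8 -0.4 0 0; 2.7 -0.6 0 0; 3.6 -0.8 0 0; 4.5 -1 0 0; 5.4 -1.2 0 0; 6.3 -1.4 0 0; 7.2 -1.6 0 0; 8 -1.7 0 0; 8.6 -1.8 0 0")

```text
time_s: 4.95
eef_pos: [0.3957, 0.3523, 0.1858]
eef_rot: [[0.101, 0.995, -0.002], [0.995, -0.101, -0.001], [-0.001, -0.002, -1.0]]
contact_force: [1.4, 0.3, -2.4]
opening: 0.0261
grasp_force: 60.9
```

drive_tool(series="0.5 0 0 0; 1 0 0.4 0; 1 0 1 0; 1 0 1.6 0; 1 0 2.2 0; 1 0 2.7 0; 1 0 3 0; 1 0 3.1 0; 1 0 3.1 0; 1 0 3.1 0")

```text
time_s: 5.78
eef_pos: [0.4009, 0.3896, 0.063]
eef_rot: [[0.102, 0.995, -0.001], [0.995, -0.102, -0.001], [-0.001, -0.001, -1.0]]
contact_force: [-0.4, 1.2, -2.3]
opening: 0.0257
grasp_force: 61.2
```

drive_tool(series="0 0 0.15 0; 0 0 0.3 0; 0 0 0.4 0; 0 0 0.47 0; 0 0 0.47 0; 0 0 0.47 0")

```text
time_s: 6.28
eef_pos: [0.4012, 0.3898, 0.0446]
eef_rot: [[0.102, 0.995, 0.0], [0.995, -0.102, 0.0], [0.0, -0.0, -1.0]]
contact_force: [0.3, 0.1, -3.2]
opening: 0.0261
grasp_force: 61.3
```

drive_tool(series="0 0 0.03 0; 0 0 0.06 0; 0 0 0.06 0; 0 0 0.06 0")

```text
time_s: 6.62
eef_pos: [0.4013, 0.3899, 0.0442]
eef_rot: [[0.102, 0.995, 0.001], [0.995, -0.102, 0.001], [0.001, 0.001, -1.0]]
contact_force: [-4.5, -3.7, 17.6]
opening: 0.0261
grasp_force: 63.5
```

Touched down. I open the fingers, rise, and move towards the strips. I look again at the tray from a spot where the arm doesn't block the view.

drive_tool(series="0 0 0 0; 0 0 0 0; 0 0 0 0; 0 0 0 0; 0 0 -0.5 0; 0 0 -1.2 0; 0 0 -2 0; 0 0 -2.8 0; 0 0 -3.6 0; 0 0 -3.6 0", claw=1)

```text
time_s: 7.45
eef_pos: [0.4044, 0.3924, 0.1923]
eef_rot: [[0.102, 0.995, 0.008], [0.995, -0.102, 0.007], [0.007, 0.008, -1.0]]
contact_force: [1.1, 1.3, 0.8]
opening: 0.0854
grasp_force: 0.0
```

Run:
```python
from h import *
S=snap("side","s2");T=snap("top","t2")
a=cv2.resize(S["color"][250:350,160:330,::-1],(800,470),interpolation=cv2.INTER_CUBIC);cv2.imwrite("pics/trayS.png",a)
b=cv2.resize(T["color"][205:325,365:435,::-1],(350,600),interpolation=cv2.INTER_CUBIC)
c=cv2.resize(T["color"][180:330,0:112,::-1],(448,600),interpolation=cv2.INTER_CUBIC)
cv2.imwrite("pics/trayT.png",np.hstack([b,c]))
print(units((.5,-.1,.2)))
```

```text
[-11.94707586   3.68932737  -0.33286638]
```

View pics/trayS.png

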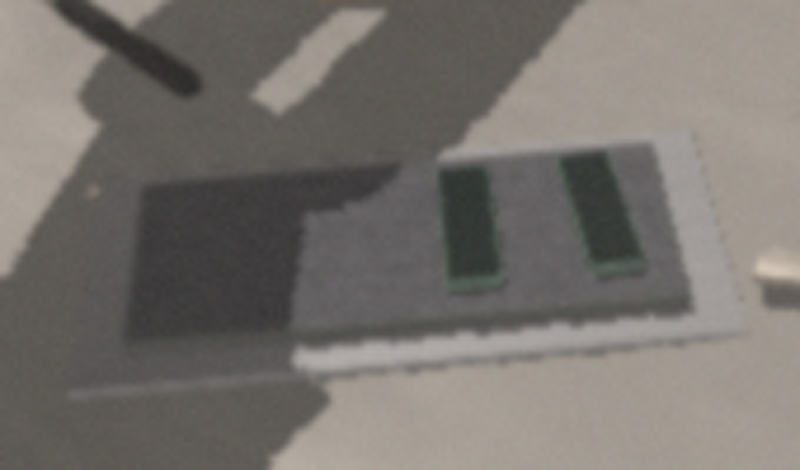

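View pics/trayT.png

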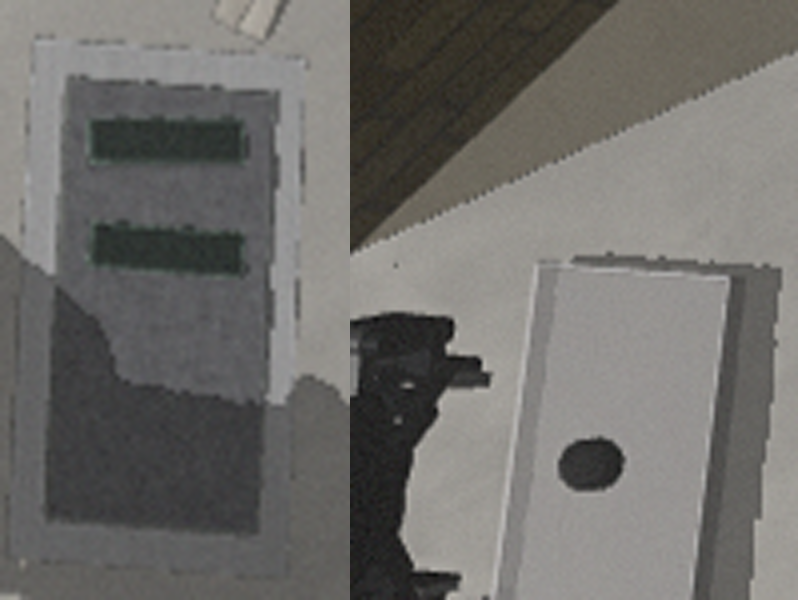

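The trays show two strips, painted backs up: top crop centres (167,141) and (168,250), side crop centres (600,210) and (468,225). The rest of the deck is empty, including the part in shadow. The cover is flat on the bench.

Run:
```python
from h import *
np.set_printoptions(precision=4,suppress=True)
S=snap("side");T=snap("top")
ft=lambda p:(365+p[0]/5,205+p[1]/5); fs=lambda p:(160+p[0]/4.706,250+p[1]/4.7)
for n,a,b,l,r in [("A",(167.5,141),(600,210),(92,139),(243,143.5)),("B",(168,250),(468,225),(93.5,247),(242,252.5))]:
    print(n,tri(T,ft(a),S,fs(b)),onz(T,ft(a),.014))
    d=onz(T,ft(l),.014)-onz(T,ft(r),.014);print("len",np.linalg.norm(d),"yaw of length dir",np.degrees(np.arctan2(d[1],d[0])))
C=np.load("clamp.npz")
for x in(-72,-24,24,72): print(x,C["o"]+C["R"]@[x/1e3,.002])
for x,y in((0,29),(0,-41)): pass
crop(T,120,155,340,315,"x.png")
A=onz(T,ft((167.5,141)),.014);B=onz(T,ft((168,250)),.014)
print(units([A[0],A[1],.12]),bot.sense()["eef_pos"])
```

```text
A (array([ 0.5357, -0.3514,  0.0139]), np.float64(0.003435708815398551)) [ 0.534  -0.3511  0.014 ]
len 0.06854148382803056 yaw of length dir 88.00801479239382
B (array([ 0.4864, -0.3496,  0.0141]), np.float64(0.0032579061025781236)) [ 0.4848 -0.3495  0.014 ]
len 0.06702740824564964 yaw of length dir 87.59093831108696
-72 [ 0.4909 -0.0455]
-24 [ 0.5385 -0.0516]
24 [ 0.5862 -0.0577]
72 [ 0.6338 -0.0639]
x.png scale 3.6363636363636362 off 120 155
[-18.0686   5.216    1.641 ] [0.4004 0.3893 0.1851]
```

Heights agree (14 mm top face). Two strips are present, so the dial goes to 2 clicks. Moving to strip A.

drive_tool(series="-0.9 0.3 0 0; -1.8 0.5 0 0; -2.7 0.8 0 0; -3.6 1 0 0; -4.5 1.3 0 0; -5.4 1.6 0 0; -6.3 1.8 0 0; -7.2 2.1 0 -0.2; -8.1 2.4 0 -0.4; -9 2.6 0 -0.6", claw=0.375)

```text
time_s: 8.48
eef_pos: [0.4673, 0.0192, 0.1845]
eef_rot: [[0.039, 0.999, -0.003], [0.999, -0.039, 0.0], [0.0, -0.003, -1.0]]
contact_force: [0.8, 0.0, -0.1]
opening: 0.032
grasp_force: 0.0
```

```bash
python3 -c "
from h import *
print(units((.535,-.351,.1)),bot.sense()['eef_rot'][0])"
```

```text
[-9.18381866  2.05562993  2.10504648] [ 0.03866358  0.99924887 -0.00261111]
```

drive_tool(series="-0.9 0.2 0 0; -1.9 0.4 0 0; -2.9 0.6 0 0; -3.9 0.8 0 0; -4.9 1 0 0; -5.9 1.3 0 0; -6.9 1.5 0.4 0; -7.9 1.75 1 0; -8.7 1.9 1.6 0; -9.18 2.06 2.1 0")

```text
time_s: 9.32
eef_pos: [0.5348, -0.3517, 0.0991]
eef_rot: [[0.041, 0.999, -0.002], [0.999, -0.041, 0.001], [0.001, -0.002, -1.0]]
contact_force: [0.9, -0.2, 1.2]
opening: 0.0322
grasp_force: 0.0
```

drive_tool(series="0 0 0.3 0; 0 0 0.9 0; 0 0 1.3 0; 0 0 1.6 0; 0 0 1.6 0; 0 0 1.6 0")

```text
time_s: 9.82
eef_pos: [0.5348, -0.3479, 0.0369]
eef_rot: [[0.039, 0.999, -0.002], [0.999, -0.039, 0.002], [0.002, -0.002, -1.0]]
contact_force: [-0.1, -0.4, 0.4]
opening: 0.0317
grasp_force: 0.0
```

```bash
python3 -c "
from h import *
print(units((.535,-.351,.021)))
S=snap('side');a=cv2.resize(S['color'][220:350,190:330,::-1],(646,600),interpolation=cv2.INTER_CUBIC);cv2.imwrite('pics/app.png',a)"
```

```text
[-0.07702655  0.00948479  0.39609684]
```

View pics/app.png

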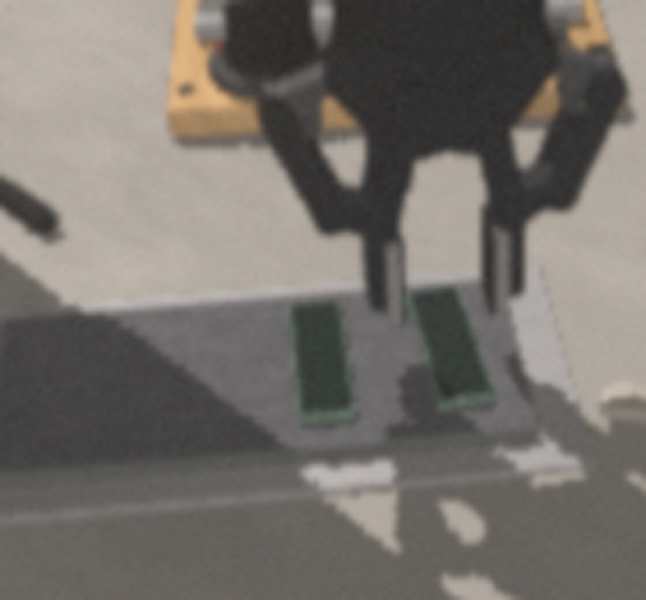

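The fingers straddle the strip (tips at (392,318) and (500,310), strip between them). I lower and close.

drive_tool(series="-0.08 0 0.2 0; -0.08 0 0.3 0; -0.08 0 0.39 0; -0.08 0 0.39 0; -0.08 0 0.39 0")

```text
time_s: 10.28
eef_pos: [0.5354, -0.3522, 0.0225]
eef_rot: [[0.04, 0.999, -0.0], [0.999, -0.04, 0.0], [0.0, -0.0, -1.0]]
contact_force: [-0.1, 0.4, 0.1]
opening: 0.0321
grasp_force: 0.0
```

drive_tool(series="0 0 0 0; 0 0 0 0; 0 0 0 0; 0 0 0 0; 0 0 0 0", claw=0.2)

```text
time_s: 10.7
eef_pos: [0.5356, -0.3523, 0.0226]
eef_rot: [[0.04, 0.999, 0.0], [0.999, -0.04, -0.0], [-0.0, 0.0, -1.0]]
contact_force: [0.7, 0.2, 0.3]
opening: 0.0171
grasp_force: 0.0
```

Closed above the strip, so I reopen and go lower.

drive_tool(series="0 0 0 0; 0 0 0 0; 0 0 0 0; 0 0 0.05 0; 0 0 0.1 0; 0 0 0.1 0; 0 0 0.1 0", claw=0.375)

```text
time_s: 11.28
eef_pos: [0.5353, -0.3521, 0.0182]
eef_rot: [[0.04, 0.999, -0.0], [0.999, -0.04, 0.0], [0.0, -0.0, -1.0]]
contact_force: [0.1, -0.2, 0.4]
opening: 0.0319
grasp_force: 0.0
```

drive_tool(series="0 0 0 0; 0 0 0 0; 0 0 0 0; 0 0 0 0; 0 0 0 0", claw=0.15)

```text
time_s: 11.7
eef_pos: [0.5357, -0.3524, 0.0187]
eef_rot: [[0.039, 0.999, 0.0], [0.999, -0.039, -0.0], [-0.0, 0.0, -1.0]]
contact_force: [0.0, 0.1, 2.3]
opening: 0.0183
grasp_force: 58.9
```

drive_tool(series="0 0 -0.2 0; 0 0 -0.5 0; 0 0 -1 0; 0 0 -1.6 0; 0 0 -2.2 0; 0 0 -2.5 0; 0 0 -2.5 0", claw=0)

```text
time_s: 12.28
eef_pos: [0.5376, -0.3539, 0.1226]
eef_rot: [[0.039, 0.999, 0.005], [0.999, -0.039, -0.004], [-0.004, 0.006, -1.0]]
contact_force: [0.5, 0.5, 0.4]
opening: 0.0187
grasp_force: 58.6
```

```bash
python3 -c "
from h import *
S=snap('side','s3');a=cv2.resize(S['color'][160:310,180:350,::-1],(680,600),interpolation=cv2.INTER_CUBIC);cv2.imwrite('pics/grip.png',a)
C=np.load('clamp.npz')
print(units(list(C['o']+C['R']@[.072,.002])+[.12]),units(list(C['o']+C['R']@[.024,.002])+[.12]))"
```

```text
[7.32241043e+00 2.14118599e+00 1.33645555e-03] [ 7.42852047e+00  9.45893609e-01 -2.76183720e-03]
```

View pics/grip.png

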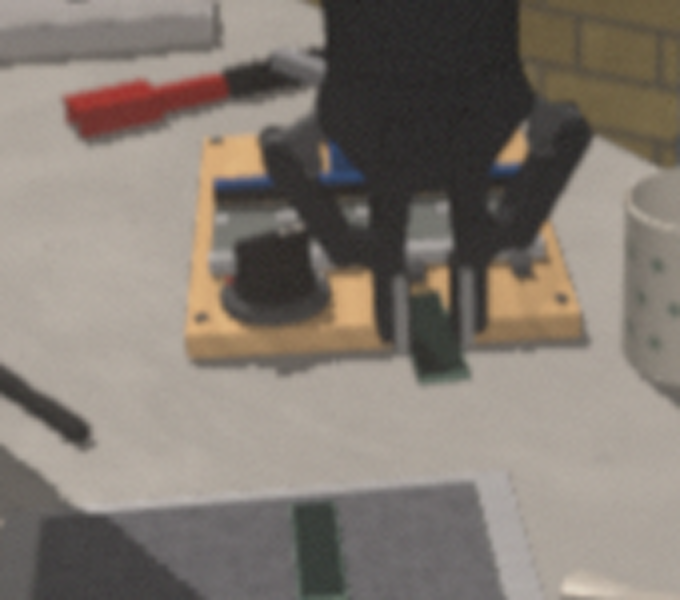

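Strip held level, paint up. Checking the clamp pose against the ribs before placing.

Run:
```python
from h import *
np.set_printoptions(precision=4,suppress=True)
T=snap("top");C=np.load("clamp.npz");R=C["R"];o=C["o"]
f=lambda u,v:(120+u/3.63636,155+v/3.63636)
for p in [(512,160),(503,237),(494,313),(594,170),(585,247),(577,323)]: print(R.T@(onz(T,f(*p),.0195)[:2]-o)*1e3)
```

```text
[48.2606 23.853 ]
[-0.4251 23.3092]
[-47.9592  22.8498]
[ 48.3098 -27.7643]
[ -0.3556 -28.0212]
[-47.7943 -28.8133]
```

drive_tool(series="0.7 0.1 0 0.2; 1.6 0.2 0 0.4; 2.5 0.3 0 0.6; 3.4 0.4 0 0.85; 4.3 0.6 0 0.85; 5.2 0.7 0 0.85; 6.1 0.8 0 0.85; 6.9 0.9 0 0.85; 7.45 0.95 0 0.85; 7.45 0.95 0 0.85")

```text
time_s: 13.22
eef_pos: [0.5839, -0.0514, 0.1165]
eef_rot: [[0.125, 0.992, -0.004], [0.992, -0.125, 0.003], [0.002, -0.004, -1.0]]
contact_force: [0.4, -0.5, -0.1]
opening: 0.0187
grasp_force: 58.7
```

```bash
python3 -c "
from h import *
C=np.load('clamp.npz');s=bot.sense();print(s['eef_rot'][1],s['opening'])
print(units(list(C['o']+C['R']@[.024,.001])+[.03]))"
```

```text
[ 0.99217808 -0.12480463  0.00254374] 0.018709454789758495
[-0.18017766  0.08492935  2.16302199]
```

drive_tool(series="-0.14 0.08 0.4 0; -0.14 0.08 1 0; -0.14 0.08 1.6 0; -0.14 0.08 2 0; -0.14 0.08 2.16 0; -0.14 0.08 2.16 0; -0.14 0.08 2.16 0")

```text
time_s: 13.8
eef_pos: [0.5868, -0.0623, 0.0312]
eef_rot: [[0.129, 0.992, -0.002], [0.992, -0.129, 0.001], [0.0, -0.002, -1.0]]
contact_force: [-0.6, 0.9, 3.7]
opening: 0.0186
grasp_force: 62.4
```

drive_tool(series="0 0 0.05 0; 0 0 0.1 0; 0 0 0.13 0; 0 0 0.13 0")

```text
time_s: 14.13
eef_pos: [0.587, -0.0624, 0.0291]
eef_rot: [[0.128, 0.992, -0.001], [0.992, -0.128, 0.0], [-0.0, -0.001, -1.0]]
contact_force: [-7.7, 2.5, 29.6]
opening: 0.0187
grasp_force: 64.8
```

Contact came early. The lag left it about 6 mm too far towards the backstop, so I lift, settle and correct.

drive_tool(series="0 0 -0.2 0; 0 0 -0.4 0; 0.1 0 -0.4 0; 0.2 0 -0.4 0; 0.2 0 -0.4 0; 0.2 0 -0.4 0; 0.2 0 -0.4 0")

```text
time_s: 14.72
eef_pos: [0.5883, -0.0539, 0.0422]
eef_rot: [[0.128, 0.992, -0.001], [0.992, -0.128, 0.0], [0.0, -0.001, -1.0]]
contact_force: [-0.5, 1.2, -0.9]
opening: 0.0189
grasp_force: 62.0
```

```bash
python3 -c "
from h import *
C=dict(np.load('clamp.npz'));C['o']=C['o']+C['R']@[0,.0015];np.savez('clamp.npz',**C);s=bot.sense();print(s['eef_pos'],s['opening'],s['contact_force'])
print('loc',C['R'].T@(np.array(s['eef_pos'])[:2]-C['o'])*1e3)
print(units(list(C['o']+C['R']@[.024,.0025])+[.03]))
S=snap('side','s4');a=cv2.resize(S['color'][140:260,215:355,::-1],(700,600),interpolation=cv2.INTER_CUBIC);cv2.imwrite('pics/slot.png',a)"
```

```text
[ 0.58830804 -0.05386528  0.04222359] 0.01889610150317533 [-0.49902749  1.16338019 -0.87750145]
loc [25.64361831  4.60577039]
[-0.05268323 -0.04070551  0.30563444]
```

View pics/slot.png

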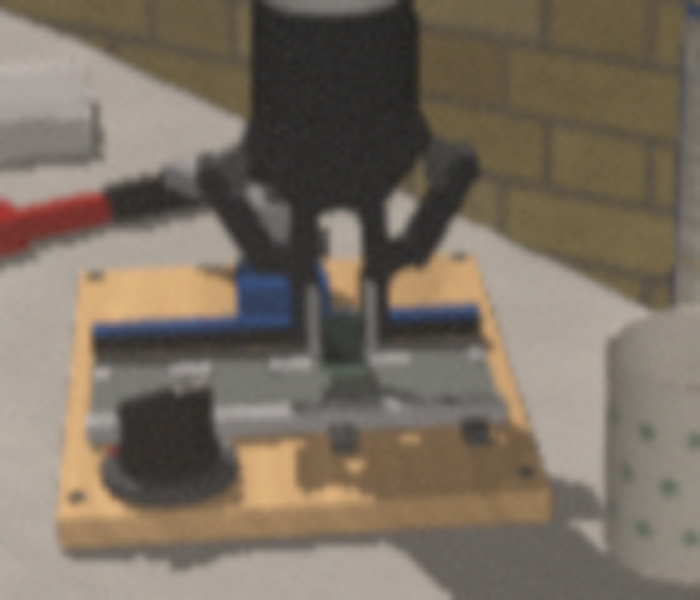

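The strip is held above the slot (near end at (345,370)), level. Lowering again.

drive_tool(series="-0.05 -0.04 0.1 0; -0.05 -0.04 0.2 0; -0.05 -0.04 0.27 0; -0.05 -0.04 0.27 0; -0.05 -0.04 0.27 0")

```text
time_s: 15.18
eef_pos: [0.5866, -0.0558, 0.0317]
eef_rot: [[0.128, 0.992, -0.001], [0.992, -0.128, 0.0], [0.0, -0.001, -1.0]]
contact_force: [0.1, 0.3, 0.1]
opening: 0.0186
grasp_force: 62.0
```

drive_tool(series="0 0 0.04 0; 0 0 0.08 0; 0 0 0.08 0; 0 0 0.08 0")

```text
time_s: 15.52
eef_pos: [0.5869, -0.0558, 0.0288]
eef_rot: [[0.128, 0.992, -0.0], [0.992, -0.128, 0.0], [0.0, -0.0, -1.0]]
contact_force: [0.5, 0.3, 0.4]
opening: 0.0187
grasp_force: 62.0
```

No contact now; continue down in small steps.

drive_tool(series="0 0 0.03 0; 0 0 0.06 0; 0 0 0.06 0; 0 0 0.06 0")

```text
time_s: 15.85
eef_pos: [0.587, -0.0558, 0.0265]
eef_rot: [[0.128, 0.992, 0.0], [0.992, -0.128, 0.0], [0.0, 0.0, -1.0]]
contact_force: [0.4, 0.8, -0.1]
opening: 0.0186
grasp_force: 62.1
```

drive_tool(series="0 0 0.02 0; 0 0 0.04 0; 0 0 0.04 0; 0 0 0.04 0")

```text
time_s: 16.18
eef_pos: [0.5871, -0.0559, 0.0253]
eef_rot: [[0.128, 0.992, 0.0], [0.992, -0.128, -0.0], [-0.0, 0.0, -1.0]]
contact_force: [-1.0, -0.6, 4.5]
opening: 0.0184
grasp_force: 62.6
```

drive_tool(series="0 0 0 0; 0 0 0 0; 0 0 0 0; 0 0 -0.3 0; 0 0 -0.8 0; 0 0 -1.5 0; 0 0 -2.2 0; 0 0 -2.5 0; 0 0 -2.5 0; 0 0 -2.5 0", claw=0.375)

```text
time_s: 17.02
eef_pos: [0.5875, -0.0559, 0.1261]
eef_rot: [[0.128, 0.992, 0.002], [0.992, -0.128, -0.0], [-0.0, 0.002, -1.0]]
contact_force: [-0.6, 0.2, 0.4]
opening: 0.0321
grasp_force: 0.0
```

```bash
python3 -c "
from h import *
print(bot.sense()['eef_pos'],units((.4860,-.3505,.1)))"
```

```text
[ 0.5874595  -0.05592422  0.12609682] [-7.62881237 -1.57265599  0.64938745]
```

drive_tool(series="-1 -0.2 0 0; -2 -0.4 0 -0.2; -3 -0.6 0 -0.4; -4 -0.8 0 -0.6; -5 -1 0 -0.8; -6 -1.2 0 -0.8; -7 -1.4 0 -0.8; -7.63 -1.57 0.3 -0.8; -7.63 -1.57 0.65 -0.8; -7.63 -1.57 0.65 -0.8")

```text
time_s: 17.85
eef_pos: [0.4825, -0.3504, 0.0952]
eef_rot: [[0.048, 0.999, -0.005], [0.999, -0.048, 0.004], [0.004, -0.005, -1.0]]
contact_force: [-1.2, 0.6, -0.2]
opening: 0.0321
grasp_force: 0.0
```

drive_tool(series="0 0 0.5 0; 0 0 1 0; 0 0 1.4 0; 0 0 1.4 0; 0 0 1.4 0; 0 0 1.4 0")

```text
time_s: 18.35
eef_pos: [0.4859, -0.3499, 0.0433]
eef_rot: [[0.044, 0.999, -0.0], [0.999, -0.044, 0.0], [0.0, -0.0, -1.0]]
contact_force: [0.0, 0.3, 1.0]
opening: 0.0325
grasp_force: 0.0
```

```bash
python3 -c "
from h import *
print(bot.sense()['eef_pos'],bot.sense()['eef_rot'][0],units((.4860,-.3505,.0183)))"
```

```text
[ 0.48587834 -0.34993591  0.04334305] [ 4.40016306e-02  9.99031457e-01 -6.38237859e-05] [-0.01413611  0.00370709  0.626072  ]
```

drive_tool(series="0 0 0.2 0; 0 0 0.4 0; 0 0 0.55 0; 0 0 0.62 0; 0 0 0.62 0; 0 0 0.62 0")

```text
time_s: 18.85
eef_pos: [0.4853, -0.3504, 0.0178]
eef_rot: [[0.045, 0.999, -0.0], [0.999, -0.045, 0.0], [0.0, -0.0, -1.0]]
contact_force: [-0.2, 0.0, -0.3]
opening: 0.0317
grasp_force: 0.0
```

drive_tool(series="0 0 0 0; 0 0 0 0; 0 0 0 0; 0 0 0 0; 0 0 0 0; 0 0 0 0", claw=0)

```text
time_s: 19.35
eef_pos: [0.4857, -0.3507, 0.0185]
eef_rot: [[0.045, 0.999, 0.001], [0.999, -0.045, -0.0], [-0.0, 0.001, -1.0]]
contact_force: [-0.9, 0.9, 5.3]
opening: 0.0185
grasp_force: 59.8
```

drive_tool(series="0 0 -0.2 0; 0 0 -0.5 0; 0 0 -1 0; 0 0 -1.6 0; 0 0 -2.2 0; 0 0 -2.5 0; 0 0 -2.5 0; 0 0 -2.5 0")

```text
time_s: 20.02
eef_pos: [0.4858, -0.3507, 0.1187]
eef_rot: [[0.045, 0.999, 0.001], [0.999, -0.045, -0.001], [-0.001, 0.001, -1.0]]
contact_force: [-0.4, -0.2, -0.1]
opening: 0.0184
grasp_force: 58.6
```

```bash
python3 -c "
from h import *
C=np.load('clamp.npz')
print(bot.sense()['eef_pos'],units(list(C['o']+C['R']@[-.024,.0025])+[.12]))"
```

```text
[ 0.48579005 -0.35073386  0.11874543] [ 7.57984124  0.98698803 -0.03774253]
```

Strip B is held. Carrying it to the slot at x = -24.

drive_tool(series="0.8 0.1 0 0.2; 1.7 0.2 0 0.4; 2.6 0.3 0 0.6; 3.5 0.4 0 0.8; 4.4 0.5 0 0.8; 5.3 0.6 0 0.8; 6.2 0.8 0 0.8; 7 0.9 0 0.8; 7.58 0.99 0 0.8; 7.58 0.99 0 0.8")

```text
time_s: 20.85
eef_pos: [0.5375, -0.0449, 0.1164]
eef_rot: [[0.125, 0.992, -0.003], [0.992, -0.125, 0.002], [0.002, -0.004, -1.0]]
contact_force: [0.4, 0.2, -0.7]
opening: 0.018
grasp_force: 58.6
```

drive_tool(series="0 0 0.4 0; 0 0 0.9 0; 0 0 1.3 0; 0 0 1.6 0; 0 0 1.6 0; 0 0 1.6 0; 0 0 1.6 0")

```text
time_s: 21.43
eef_pos: [0.5384, -0.0497, 0.0539]
eef_rot: [[0.129, 0.992, -0.001], [0.992, -0.129, 0.0], [0.0, -0.001, -1.0]]
contact_force: [-0.1, 0.6, 0.5]
opening: 0.0184
grasp_force: 58.7
```

```bash
python3 -c "
from h import *
C=np.load('clamp.npz');s=bot.sense()
print(s['eef_pos'],s['eef_rot'][0],s['opening'],units(list(C['o']+C['R']@[-.024,.003])+[.026]))"
```

```text
[ 0.53841625 -0.04966641  0.0539366 ] [ 1.28531410e-01  9.91705150e-01 -7.56966378e-04] 0.018393086471567916 [0.01507431 0.00992211 0.69840887]
```

drive_tool(series="0 0 0.2 0; 0 0 0.4 0; 0 0 0.55 0; 0 0 0.63 0; 0 0 0.63 0; 0 0 0.67 0; 0 0 0.71 0; 0 0 0.71 0; 0 0 0.71 0")

```text
time_s: 22.18
eef_pos: [0.5387, -0.0493, 0.0258]
eef_rot: [[0.128, 0.992, 0.0], [0.992, -0.128, 0.0], [0.0, 0.0, -1.0]]
contact_force: [0.3, 0.5, 0.1]
opening: 0.0182
grasp_force: 58.7
```

drive_tool(series="0 0 0.02 0; 0 0 0.02 0; 0 0 0.02 0")

```text
time_s: 22.43
eef_pos: [0.5387, -0.0493, 0.025]
eef_rot: [[0.128, 0.992, 0.0], [0.992, -0.128, 0.0], [0.0, 0.0, -1.0]]
contact_force: [0.2, -0.9, -0.7]
opening: 0.0183
grasp_force: 58.7
```

drive_tool(series="0 0 0 0; 0 0 0 0; 0 0 0 0; 0 0 -0.4 0; 0 0 -1.2 0; 0 0 -2 0; 1 0 -2.8 0; 2 0 -3.5 0; 3.2 0 -4 0; 4.2 0 -4 0", claw=0.375)

```text
time_s: 23.27
eef_pos: [0.5589, 0.0953, 0.1841]
eef_rot: [[0.13, 0.992, 0.005], [0.992, -0.13, 0.0], [0.001, 0.005, -1.0]]
contact_force: [1.5, -0.3, -0.1]
opening: 0.0321
grasp_force: 0.0
```

Run:
```python
from h import *
T=snap("top","t5");S=snap("side","s5")
b=cv2.resize(T["color"][180:280,210:325,::-1],(460,400),interpolation=cv2.INTER_CUBIC)
d=cv2.resize(S["color"][200:250,225:275,::-1],(340,400),interpolation=cv2.INTER_CUBIC)
cv2.imwrite("pics/strips.png",np.hstack([b,d]))
C=np.load("clamp.npz");print(C["o"]+C["R"]@[-.058,-.078])
```

```text
[ 0.49479461 -0.12510577]
```

View pics/strips.png

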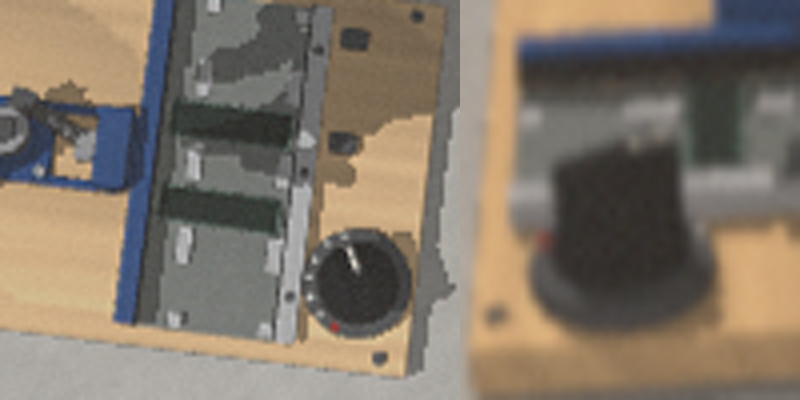

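Both strips lie flat between the ribs in their own slots (crop (235,123) and (222,210)). The dial pointer is near the 6th tick. Moving to the dial.

```bash
python3 -c "
from h import *
print(units((.495,-.1252,.12)))"
```

```text
[-5.78408922 -0.9027176   1.55449378]
```

drive_tool(series="-0.6 -0.1 0 1.1; -1.2 -0.2 0 2.2; -1.8 -0.3 0 3.3; -2.5 -0.4 0.2 4.4; -3.2 -0.5 0.4 5.5; -3.9 -0.6 0.6 6.6; -4.6 -0.7 0.9 7.7; -5.2 -0.8 1.2 8.8; -5.8 -0.9 1.5 9.9; -5.8 -0.9 1.5 10.6", claw=0.45)

```text
time_s: 24.2
eef_pos: [0.489, -0.1344, 0.1185]
eef_rot: [[0.948, 0.318, -0.004], [0.318, -0.948, 0.0], [-0.004, -0.001, -1.0]]
contact_force: [-0.3, -0.3, -0.7]
opening: 0.0382
grasp_force: 0.0
```

drive_tool(series="0 0 0.2 0; 0 0 0.5 0; 0 0 0.8 0; 0 0 0.8 0; 0 0 0.8 0; 0 0 0.8 0")

```text
time_s: 24.7
eef_pos: [0.492, -0.1308, 0.0889]
eef_rot: [[0.945, 0.328, 0.0], [0.328, -0.945, 0.0], [0.0, 0.0, -1.0]]
contact_force: [-0.5, -0.4, -0.4]
opening: 0.0384
grasp_force: 0.0
```

```bash
python3 -c "
from h import *
s=bot.sense();R=np.array(s['eef_rot']);print(s['eef_pos'],np.degrees(np.arctan2(R[1,0],R[0,0])),units((.495,-.1252,.042)))"
```

```text
[ 0.49199897 -0.13082423  0.08892761] 19.1335275971023 [ 0.11678616 -0.10826649  1.17320663]
```

drive_tool(series="0.12 -0.11 0 0; 0.12 -0.11 0.3 0; 0.12 -0.11 0.6 0; 0.12 -0.11 0.9 0; 0.12 -0.11 1.1 0; 0.12 -0.11 1.17 0; 0.12 -0.11 1.17 0; 0.12 -0.11 1.17 0")

```text
time_s: 25.37
eef_pos: [0.4952, -0.1253, 0.0423]
eef_rot: [[0.945, 0.326, 0.0], [0.326, -0.945, -0.0], [0.0, 0.0, -1.0]]
contact_force: [-0.1, -1.2, -0.3]
opening: 0.0384
grasp_force: 0.0
```

drive_tool(series="0 0 0 0; 0 0 0 0; 0 0 0 0; 0 0 0 0; 0 0 0 0; 0 0 0 0; 0 0 0 0", claw=0)

```text
time_s: 25.95
eef_pos: [0.4947, -0.1236, 0.0428]
eef_rot: [[0.946, 0.325, 0.0], [0.325, -0.946, 0.003], [0.001, -0.002, -1.0]]
contact_force: [-0.3, 8.6, 9.9]
opening: 0.0127
grasp_force: 59.6
```

```bash
python3 -c "
from h import *
s=bot.sense();R=np.array(s['eef_rot']);print(s['eef_pos'],np.degrees(np.arctan2(R[1,0],R[0,0])),s['moment'],s['contact_force'],s['joint_positions'])"
```

```text
[ 0.49472084 -0.12355141  0.04281204] 18.965383083565595 [ 1.48008413 -0.0092432  -0.02961141] [-0.27827122  8.6276151   9.93173197] [-21.8895336   28.74557559 108.56285415   0.2076609   42.74038847
  48.99244256]
```

drive_tool(series="0 0 0 -0.8; 0 0 0 -1.6; 0 0 0 -2.4; 0 0 0 -3.2; 0 0 0 -4; 0 0 0 -4.8; 0 0 0 -5.6; 0 0 0 -6.4; 0 0 0 -7.2; 0 0 0 -7.2")

```text
time_s: 26.78
eef_pos: [0.4959, -0.1248, 0.0428]
eef_rot: [[0.464, 0.886, 0.002], [0.886, -0.464, 0.001], [0.002, 0.002, -1.0]]
contact_force: [1.7, 6.3, 5.0]
opening: 0.0132
grasp_force: 59.2
```

drive_tool(series="0 0 0 -0.8; 0 0 0 -1.6; 0 0 0 -2.4; 0 0 0 -3.2; 0 0 0 -4; 0 0 0 -4.8; 0 0 0 -5.6; 0 0 0 -6.4; 0 0 0 -7.2; 0 0 0 -7.2")

```text
time_s: 27.62
eef_pos: [0.4976, -0.1249, 0.0429]
eef_rot: [[-0.268, 0.964, 0.005], [0.964, 0.268, 0.0], [-0.001, 0.005, -1.0]]
contact_force: [5.9, 6.7, 0.3]
opening: 0.0128
grasp_force: 58.8
```

drive_tool(series="0 0 0 0; 0 0 0 0; 0 0 0 0; 0 0 0 0")

```text
time_s: 27.95
eef_pos: [0.4975, -0.1249, 0.0429]
eef_rot: [[-0.263, 0.965, 0.005], [0.965, 0.263, 0.0], [-0.001, 0.005, -1.0]]
contact_force: [5.9, 6.1, 1.7]
opening: 0.0126
grasp_force: 58.8
```

```bash
python3 -c "
from h import *
s=bot.sense();R=np.array(s['eef_rot']);print(s['eef_pos'],np.degrees(np.arctan2(R[1,0],R[0,0])),s['moment'],s['contact_force'],s['opening'])"
```

```text
[ 0.49753736 -0.1249433   0.04287124] 105.2765390333235 [ 1.18689094 -0.97334817  0.03307554] [5.90706856 6.06842174 1.73741127] 0.012603889611621105
```

drive_tool(series="0 0 0 0; 0 0 0 0; 0 0 0 0; 0 0 -0.4 0; 0 0 -1.2 0; 0 0 -2 0; 0 0 -2.8 0; 1 0 -3.6 0; 2 0 -4 0; 3 0 -4 0", claw=0.45)

```text
time_s: 28.78
eef_pos: [0.4671, -0.018, 0.2046]
eef_rot: [[-0.263, 0.965, 0.006], [0.965, 0.263, -0.002], [-0.003, 0.006, -1.0]]
contact_force: [1.4, 1.3, -0.1]
opening: 0.0385
grasp_force: 0.0
```

Run:
```python
from h import *
T=snap("top","t6")
b=cv2.resize(T["color"][225:275,275:325,::-1],(300,300),interpolation=cv2.INTER_CUBIC)
d=cv2.resize(T["color"][195:310,125:225,::-1],(500,575),interpolation=cv2.INTER_CUBIC)
im=np.zeros((575,800,3),np.uint8);im[:300,:300]=b;im[:,300:]=d
cv2.imwrite("pics/dial2.png",im)
```

```text
(no output)
```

View pics/dial2.png

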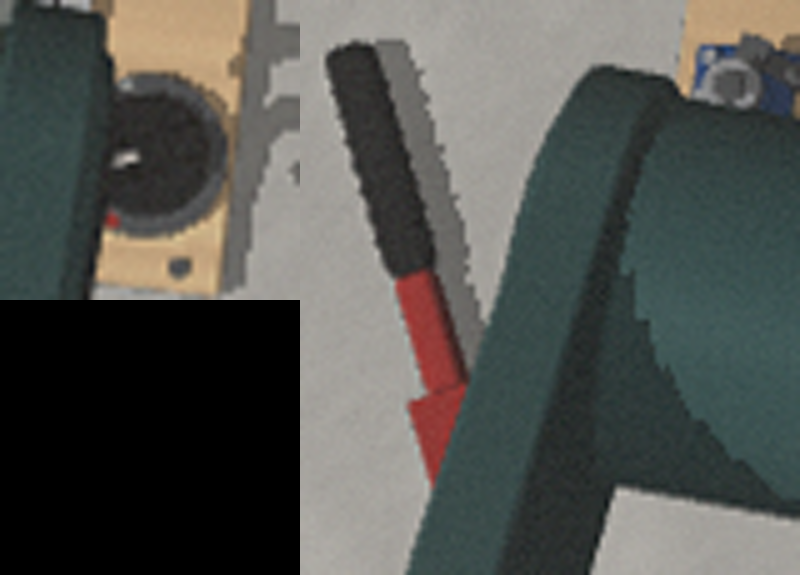

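The dial pointer now points left, near the second tick, and the bar is unmoved in the part visible. Next come the exact numbers and the move to the bar.

Run:
```python
from h import *
np.set_printoptions(precision=4,suppress=True)
T=snap("top");C=np.load("clamp.npz");R=C["R"];o=C["o"]
f=lambda u,v:(275+u/6,225+v/6)
q=[R.T@(onz(T,f(*p),.056)[:2]-o)*1e3-[-58,-78] for p in((114,160),(140,153))];d=q[0]-q[1]
print("pointer",q,np.degrees(np.arctan2(d[1],d[0])),np.degrees(np.arctan2(q[0][1],q[0][0])))
g=lambda u,v:(125+(u-300)/5,195+v/5)
e=onz(T,g(353,46),.018);b=onz(T,g(415,272),.018);n=onz(T,g(446,388),.016)
print("end",e,"orig",b,np.linalg.norm(e-b),"yaw",np.degrees(np.arctan2(*(e-b)[1::-1])),np.degrees(np.arctan2(*(e-n)[1::-1])))
gx=b+(e-b)/np.linalg.norm(e-b)*.03;print("grasp",gx,units([gx[0],gx[1],.12]),bot.sense()["eef_pos"])
```

```text
pointer [array([-4.6564, 12.978 ]), array([-1.0025,  3.9564])] 112.0492839968251 109.73766706497454
end [0.6026 0.2449 0.018 ] orig [0.5001 0.214  0.018 ] 0.10703260547488275 yaw 16.768432824118946 16.475949169092317
grasp [0.5288 0.2226 0.018 ] [5.2331 3.1782 2.0672] [ 0.4627 -0.0133  0.2023]
```

The dial reads 112° against the expected 112.9° for click 2. Going to the bar.

drive_tool(series="0.6 0.4 0 1.1; 1.2 0.7 0 2.2; 1.8 1.1 0 3.3; 2.4 1.5 0 4.4; 3 1.8 0 5.5; 3.6 2.2 0 6.6; 4.2 2.6 0 7.7; 4.8 2.9 0.4 8.8; 5.2 3.2 0.8 9.9; 5.2 3.2 1.2 11", claw=0.6)

```text
time_s: 29.72
eef_pos: [0.5351, 0.2199, 0.1526]
eef_rot: [[0.775, 0.632, 0.003], [0.632, -0.775, 0.002], [0.003, 0.0, -1.0]]
contact_force: [0.6, -0.7, 0.0]
opening: 0.051
grasp_force: 0.0
```

drive_tool(series="0 0 0.3 1; 0 0 0.6 2; 0 0 0.8 3; 0 0 0.8 3.8; 0 0 0.8 3.8; 0 0 0.8 3.8")

```text
time_s: 30.22
eef_pos: [0.5331, 0.2164, 0.1208]
eef_rot: [[0.958, 0.288, -0.001], [0.288, -0.958, -0.0], [-0.001, 0.0, -1.0]]
contact_force: [0.6, 0.4, -0.3]
opening: 0.0511
grasp_force: 0.0
```

Run:
```python
from h import *
s=bot.sense();R=np.array(s['eef_rot']);print(s['eef_pos'],np.degrees(np.arctan2(R[1,0],R[0,0])),units((.5288,.2226,.011)))
T=snap("top","t7")
g=lambda u,v:(125+(u-300)/5,195+v/5)
a=np.load("t6.npy").astype(int);b=T["color"].astype(int)
m=(a[:,:,0]>110)&(a[:,:,1]<70);m2=(b[:,:,0]>110)&(b[:,:,1]<70);m[:, 200:]=0;m2[:,200:]=0
print([np.argwhere(x[150:320]).mean(0) for x in(m,m2)],m.sum(),m2.sum())
```

```text
[0.53312776 0.21640856 0.12080734] 16.749069566274 [-0.05667623 -0.1798858   2.74520058]
[array([118.58565737, 150.8247012 ]), array([129.22947761, 155.21268657])] 252 536
```

drive_tool(series="-0.05 -0.18 0.5 0; -0.05 -0.18 1 0; -0.05 -0.18 1.5 0; -0.05 -0.18 2 0; -0.05 -0.18 2.4 0; -0.05 -0.18 2.65 0; -0.05 -0.18 2.72 0; -0.05 -0.18 2.72 0; -0.05 -0.18 2.72 0")

```text
time_s: 31.02
eef_pos: [0.5299, 0.2235, 0.0131]
eef_rot: [[0.958, 0.287, 0.001], [0.287, -0.958, 0.0], [0.001, -0.0, -1.0]]
contact_force: [0.2, -0.5, -0.1]
opening: 0.0512
grasp_force: 0.0
```

drive_tool(series="0 0 0 0; 0 0 0 0; 0 0 0 0; 0 0 0 0; 0 0 0 0; 0 0 0 0; 0 0 0 0", claw=0)

```text
time_s: 31.6
eef_pos: [0.53, 0.2237, 0.0137]
eef_rot: [[0.958, 0.286, 0.002], [0.286, -0.958, 0.001], [0.002, -0.0, -1.0]]
contact_force: [-1.2, -0.8, 5.9]
opening: 0.0203
grasp_force: 59.7
```

drive_tool(series="0 0 -0.3 0; 0 0 -0.7 0; 0 0 -1.3 0; 0 0 -2 0; 0 0 -2.7 0; 0 0 -3.4 0; 0 0 -3.4 0; 0 0 -3.4 0; 0 0 -3.4 0")

```text
time_s: 32.35
eef_pos: [0.5285, 0.2232, 0.1484]
eef_rot: [[0.958, 0.286, -0.0], [0.286, -0.958, -0.0], [-0.0, -0.0, -1.0]]
contact_force: [-0.2, -0.5, -1.9]
opening: 0.0203
grasp_force: 59.0
```

Run:
```python
from h import *
s=bot.sense();print(s['eef_pos'],s['opening'],s['moment'])
T=snap("top","t8");S=snap("side","s8")
b=cv2.resize(T["color"][170:320,110:260,::-1],(400,400),interpolation=cv2.INTER_CUBIC)
d=cv2.resize(S["color"][100:230,170:300,::-1],(400,400),interpolation=cv2.INTER_CUBIC)
cv2.imwrite("pics/barheld.png",np.hstack([b,d]))
# red channel centre on the raised bar
for n,c in(("top",T),("side",S)):
    im=c["color"].astype(int);m=((im[:,:,0]>90)&(im[:,:,1]<60)).astype(np.uint8)
    k,l,st,ce=cv2.connectedComponentsWithStats(m);i=[j for j in range(1,k) if st[j,4]>40]
    print(n,[(st[j].tolist(),ce[j].round(1).tolist()) for j in i])
p=np.array([.5774,.0662])
a=np.radians(123);print(units(list(p+.17*np.array([np.cos(a),np.sin(a)]))+[.15]))
```

```text
[0.52849826 0.22316504 0.14838579] 0.020320261798677075 [ 0.04324601 -0.02762944 -0.03708524]
top [([427, 144, 16, 27, 87], [434.7, 156.4]), ([438, 153, 20, 25, 116], [447.7, 165.0]), ([498, 156, 15, 12, 92], [506.0, 161.2]), ([128, 246, 26, 60, 558], [139.0, 278.5]), ([529, 413, 10, 7, 56], [533.8, 416.3])]
side [([192, 134, 41, 13, 304], [210.8, 139.9]), ([409, 280, 20, 44, 537], [417.9, 301.4]), ([378, 323, 26, 11, 106], [390.7, 327.9])]
[-1.13130222  0.03138656 -0.06849684]
```

drive_tool(series="-0.1 0 0 -1; -0.2 0 0 -2; -0.3 0 0 -3; -0.4 0 0 -4; -0.5 0 0 -5; -0.6 0 0 -6; -0.7 0 0 -7; -0.8 0 0 -8; -0.9 0 0 -9; -1 0 0 -10")

```text
time_s: 33.28
eef_pos: [0.4895, 0.2115, 0.1468]
eef_rot: [[0.226, 0.974, -0.003], [0.974, -0.226, -0.001], [-0.002, -0.003, -1.0]]
contact_force: [0.3, 0.3, -2.5]
opening: 0.0207
grasp_force: 59.0
```

drive_tool(series="0 0 0 -1; 0 0 0 -2; 0 0 0 -3; 0 0 0 -4; 0 0 0 -5; 0 0 0 -6; 0 0 0 -7; 0 0 0 -7.7; 0 0 0 -7.7; 0 0 0 -7.7")

```text
time_s: 34.12
eef_pos: [0.4899, 0.2117, 0.1473]
eef_rot: [[-0.54, 0.842, -0.003], [0.842, 0.54, -0.001], [0.001, -0.002, -1.0]]
contact_force: [-0.5, -0.1, -2.8]
opening: 0.0204
grasp_force: 59.0
```

drive_tool(series="0 0 0 0; 0 0 0 0; 0 0 0 0")

```text
time_s: 34.37
eef_pos: [0.4907, 0.2119, 0.1482]
eef_rot: [[-0.541, 0.841, -0.0], [0.841, 0.541, -0.0], [0.0, -0.0, -1.0]]
contact_force: [0.1, -0.1, -2.2]
opening: 0.02
grasp_force: 59.0
```

Run:
```python
from h import *
s=bot.sense();R=np.array(s['eef_rot']);print(s['eef_pos'],np.degrees(np.arctan2(R[1,0],R[0,0])),s['opening'],s['moment'])
T=snap("top","t9");S=snap("side","s9")
p=np.array([.5774,.0662])
a=np.radians(123);print(units(list(p+.1715*np.array([np.cos(a),np.sin(a)]))+[.085]))
b=cv2.resize(T["color"][170:290,150:270,::-1],(400,400),interpolation=cv2.INTER_CUBIC)
d=cv2.resize(S["color"][110:210,200:300,::-1],(400,400),interpolation=cv2.INTER_CUBIC)
cv2.imwrite("pics/barheld.png",np.hstack([b,d]))
```

```text
[0.49069842 0.21185969 0.14820375] 122.77640998049287 0.02002501458807759 [0.02769153 0.04159906 0.00830881]
[ 0.053141   -0.16902443  1.58444465]
```

View pics/barheld.png

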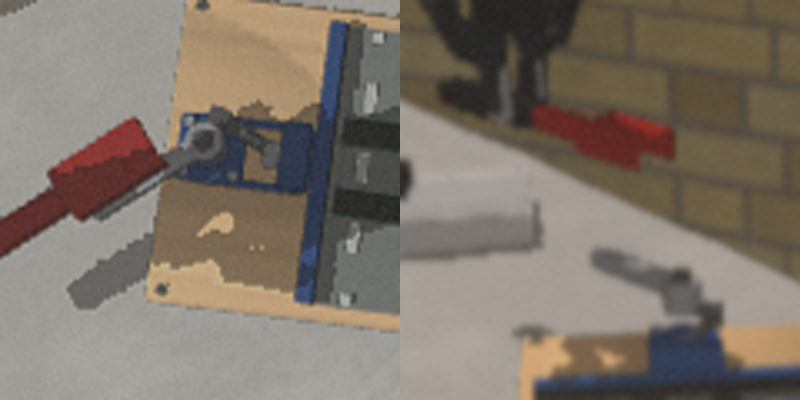

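The bar is held level with the channel end at (150,141), pointing along the lever. Checking its axis numerically against the lever's.

Run:
```python
from h import *
np.set_printoptions(precision=4,suppress=True)
T=snap("top");f=lambda u,v:(150+u/3.3333,170+v/3.3333)
e=onz(T,f(150,141),.156)[:2];b=onz(T,f(72,187),.156)[:2];d=b-e
print("end",e,"rear",b,np.linalg.norm(d),np.degrees(np.arctan2(d[1],d[0])))
s=bot.sense();R=np.array(s["eef_rot"]);t=np.array(s["eef_pos"])[:2]
for q in(e,b): print("in tool xy",R[:2,:2].T@(q-t))
g=lambda u,v:(120+u/3.63636,155+v/3.63636)
pv=onz(T,g(332,207),.072)[:2];tip=onz(T,g(212,285),.064)[:2];mid=onz(T,g(268,248),.064)[:2]
for q in(tip,mid): print("lever",np.degrees(np.arctan2(*(q-pv)[::-1])),np.linalg.norm(q-pv))
```

```text
end [0.5663 0.0875] rear [0.5392 0.133 ] 0.052933235290856785 120.77935452114671
in tool xy [-0.1455 -0.004 ]
in tool xy [-0.0926 -0.0021]
lever 122.30525805553847 0.08467756026273682
lever 121.09831344139475 0.045268654798447064
```

drive_tool(series="0 -0.06 0.3 0; 0 -0.06 0.6 0; 0 -0.06 0.9 0; 0 -0.06 1.2 0; 0 -0.06 1.5 0; 0 -0.06 1.5 0; 0 -0.06 1.5 0")

```text
time_s: 35.1
eef_pos: [0.4884, 0.2105, 0.0881]
eef_rot: [[-0.542, 0.84, -0.001], [0.84, 0.542, -0.0], [0.001, -0.001, -1.0]]
contact_force: [-0.8, 0.3, -1.0]
opening: 0.0206
grasp_force: 58.9
```

drive_tool(series="0 0 0.1 0; 0 0 0.2 0; 0 0 0.3 0; 0 0 0.4 0; 0 0 0.5 0; 0 0 0.5 0; 0 0 0.5 0")

```text
time_s: 35.68
eef_pos: [0.4895, 0.211, 0.0687]
eef_rot: [[-0.542, 0.84, 0.001], [0.84, 0.542, 0.001], [-0.0, 0.001, -1.0]]
contact_force: [0.1, 3.2, 3.2]
opening: 0.0205
grasp_force: 59.9
```

drive_tool(series="0 0 0.05 0; 0 0 0.1 0; 0 0 0.15 0; 0 0 0.15 0; 0 0 0.15 0")

```text
time_s: 36.1
eef_pos: [0.489, 0.2106, 0.0625]
eef_rot: [[-0.542, 0.84, 0.0], [0.84, 0.542, 0.0], [-0.0, 0.0, -1.0]]
contact_force: [-0.6, 2.2, 4.3]
opening: 0.0205
grasp_force: 60.2
```

```bash
python3 -c "
from h import *
s=bot.sense();print(s['eef_pos'],s['contact_force'],s['moment'])"
```

```text
[0.48895552 0.21060264 0.06247704] [-0.57231048  2.2205129   4.30902918] [-0.07325567 -0.15440165  0.08892608]
```

```bash
cat > arc.py <<'E'
from h import *
import sys
step=float(sys.argv[1]);s=bot.sense();R=np.array(s["eef_rot"]);v=(R.T@(np.array(s["eef_pos"])-[.5774,.0662,0]))[:2]
print("v",v,"psi",np.degrees(np.arctan2(R[1,0],R[0,0])),"F",s["contact_force"],s["moment"])
for k in range(1,11):
    f=np.radians(step*k);w=np.array([[np.cos(f),-np.sin(f)],[np.sin(f),np.cos(f)]])@v
    print("%.2f %.2f 0 %.2f;"%(*((w-v)/.04),step*k/6),end=" ")
E
python3 arc.py 3
```

```text
v [0.16928455 0.00400802] psi 122.83849430950188 F [-0.57231048  2.2205129   4.30902918] [-0.07325567 -0.15440165  0.08892608]
-0.01 0.22 0 0.50; -0.03 0.44 0 1.00; -0.07 0.66 0 1.50; -0.11 0.88 0 2.00; -0.17 1.09 0 2.50; -0.24 1.30 0 3.00; -0.32 1.51 0 3.50; -0.41 1.71 0 4.00; -0.51 1.91 0 4.50; -0.62 2.10 0 5.00;
```

drive_tool(series="-0.01 0.22 0 0.5; -0.03 0.44 0 1; -0.07 0.66 0 1.5; -0.11 0.88 0 2; -0.17 1.09 0 2.5; -0.24 1.3 0 3; -0.32 1.51 0 3.5; -0.41 1.71 0 4; -0.51 1.91 0 4.5; -0.62 2.1 0 5")

```text
time_s: 36.93
eef_pos: [0.5713, 0.2352, 0.062]
eef_rot: [[-0.046, 0.999, -0.004], [0.999, 0.046, -0.0], [-0.0, -0.004, -1.0]]
contact_force: [-2.6, 2.1, 5.7]
opening: 0.0208
grasp_force: 60.3
```

```bash
python3 arc.py 3
```

```text
v [0.16906383 0.00143621] psi 92.6418257635754 F [-2.6392807   2.08528185  5.74953429] [-0.17800764  0.54517342 -0.28252863]
-0.01 0.22 0 0.50; -0.03 0.44 0 1.00; -0.06 0.66 0 1.50; -0.10 0.88 0 2.00; -0.15 1.09 0 2.50; -0.22 1.30 0 3.00; -0.29 1.51 0 3.50; -0.38 1.72 0 4.00; -0.48 1.91 0 4.50; -0.58 2.11 0 5.00;
```

drive_tool(series="-0.01 0.22 0 0.5; -0.03 0.44 0 1; -0.06 0.66 0 1.5; -0.1 0.88 0 2; -0.15 1.09 0 2.5; -0.22 1.3 0 3; -0.29 1.51 0 3.5; -0.38 1.72 0 4; -0.48 1.91 0 4.5; -0.58 2.11 0 5")

```text
time_s: 37.77
eef_pos: [0.6575, 0.2154, 0.0612]
eef_rot: [[0.459, 0.888, -0.003], [0.888, -0.459, -0.001], [-0.002, -0.002, -1.0]]
contact_force: [0.0, -0.1, -1.9]
opening: 0.0204
grasp_force: 59.3
```

```bash
python3 arc.py 3
```

```text
v [0.16921842 0.00249593] psi 62.67301306846399 F [ 7.71381257e-04 -1.20935872e-01 -1.94674420e+00] [0.02575626 0.00169462 0.02050839]
-0.01 0.22 0 0.50; -0.03 0.44 0 1.00; -0.06 0.66 0 1.50; -0.11 0.88 0 2.00; -0.16 1.09 0 2.50; -0.23 1.30 0 3.00; -0.30 1.51 0 3.50; -0.39 1.72 0 4.00; -0.49 1.91 0 4.50; -0.60 2.11 0 5.00;
```

No resistance where there should be some, so I look.

Run:
```python
from h import *
T=snap("top","t10");S=snap("side","s10")
b=cv2.resize(T["color"][150:270,150:270,::-1],(400,400),interpolation=cv2.INTER_CUBIC)
d=cv2.resize(S["color"][140:220,210:290,::-1],(400,400),interpolation=cv2.INTER_CUBIC)
cv2.imwrite("pics/swing.png",np.hstack([b,d]))
```

```text
(no output)
```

View pics/swing.png

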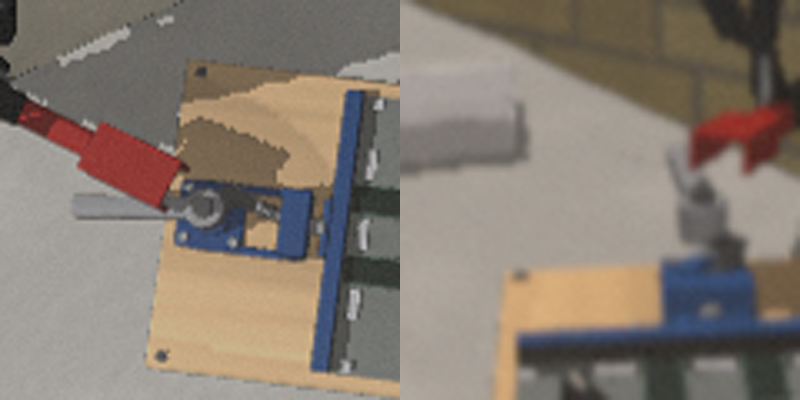

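The bar's channel (left crop (135,165)) has passed over the lever, which stands at about 0.55 rad (tip (78,206)). I measure how high the channel end is.

Run:
```python
from h import *
np.set_printoptions(precision=4,suppress=True)
T=snap("top");S=snap("side")
ft=lambda u,v:(150+u/3.3333,150+v/3.3333);fs=lambda u,v:(210+(u-400)/5,140+v/5)
print("end top",tri(T,ft(175,187),S,fs(728,138)))
print("R corner",tri(T,ft(185,165),S,fs(765,140)),tri(T,ft(185,165),S,fs(795,108)))
print("L corner",tri(T,ft(165,207),S,fs(692,138)))
pv=tri(T,ft(206,207),S,fs(697,190));print("pivot nut",pv)
for z in(.06,):
  a=onz(T,ft(78,207),.064);p=onz(T,ft(206,207),.072);d=a-p;print("lever",a,p,np.degrees(np.arctan2(d[1],d[0])),np.linalg.norm(d))
s=bot.sense();print(s["eef_pos"],s["eef_rot"][2])
# t9: bar held high, same measure: red blob in side
for n,nm in (("s9","before"),("s10","now"),("s8","lift")):
    im=np.load(n+".npy").astype(int);m=((im[:,:,0]>90)&(im[:,:,1]<60));m[240:]=0
    ys,xs=np.where(m);print(nm,xs.min(),xs.max(),ys.min(),ys.max(),len(xs))
```

```text
end top (array([0.5932, 0.0818, 0.0911]), np.float64(0.011314941119425798))
R corner (array([0.6094, 0.0754, 0.0903]), np.float64(0.015385964018366342)) (array([0.6157, 0.0717, 0.1071]), np.float64(0.033211784271744635))
L corner (array([0.5779, 0.0884, 0.0906]), np.float64(0.006170102891679925))
pivot nut (array([0.578 , 0.0652, 0.0708]), np.float64(0.001770134067482723))
lever [0.5784 0.1492 0.064 ] [0.577  0.0651 0.072 ] 89.05775676381803 0.0845468280016925
[0.6572 0.2159 0.0614] [-0.0014 -0.0019 -1.    ]
before 234 268 137 151 296
now 269 286 161 172 94
lift 192 232 134 146 304
```

Run:
```python
from h import *
S=snap("side");T=snap("top")
def proj(c,X):
    r,_=cv2.Rodrigues(np.array(c["R"]));K=np.array([[c["fx"],0,c["cx"]],[0,c["fy"],c["cy"]],[0,0,1]])
    return cv2.projectPoints(X,r,np.array(c["t"]),K,np.array([c["k1"],0,0,0.]))[0][:,0]
def box(pos,psi,pitch,z0=-.0137):
    P=np.array([[x,y,z] for x in(-.1475,-.0855) for y in(-.0155,.0155) for z in(0,.021)],float)
    P[:,2]+=z0 # rel TCP, z up
    c,s_=np.cos(pitch),np.sin(pitch)  # + = channel end up, pivot at grasp point
    q=P-[0,0,.011];x=q[:,0]*c+q[:,2]*s_;z=-q[:,0]*s_+q[:,2]*c
    X=np.stack([x,q[:,1],z+.011],1);a=np.radians(psi)
    return np.stack([X[:,0]*np.cos(a)-X[:,1]*np.sin(a),X[:,0]*np.sin(a)+X[:,1]*np.cos(a),X[:,2]],1)+pos
for nm,pos,psi,w in(("9",[.4907,.2119,.1482],122.8,1),("10",[.6572,.2159,.0614],62.7,1)):
    for p in(0,4,8,12):
        o=[]
        for n,c in(("s",S),("t",T)):
            u=proj(c,box(np.array(pos),psi,np.radians(p)));o.append((u.min(0).round(0),u.max(0).round(0)))
        print(nm,p,*[np.concatenate(k).tolist() for k in o])
    for n in("s","t"):
        im=np.load(n+nm+".npy").astype(int);m=((im[:,:,0]>70)&(im[:,:,1]*2<im[:,:,0])&(im[:,:,2]*2<im[:,:,0]));m[250:]=0;m[:,300:]=0
        if n=="t":m[:150]=0
        ys,xs=np.where(m);print(n,xs.min(),ys.min(),xs.max(),ys.max())
```

```text
9 0 [243.0, 138.0, 268.0, 153.0] [164.0, 204.0, 201.0, 235.0]
9 4 [243.0, 136.0, 268.0, 150.0] [163.0, 203.0, 200.0, 234.0]
9 8 [243.0, 134.0, 269.0, 146.0] [162.0, 202.0, 200.0, 233.0]
9 12 [243.0, 131.0, 268.0, 142.0] [161.0, 202.0, 199.0, 233.0]
s 233 137 267 150
t 145 206 197 246
10 0 [267.0, 167.0, 284.0, 184.0] [174.0, 187.0, 208.0, 214.0]
10 4 [266.0, 165.0, 284.0, 180.0] [174.0, 187.0, 208.0, 214.0]
10 8 [266.0, 163.0, 284.0, 177.0] [173.0, 186.0, 207.0, 213.0]
10 12 [266.0, 161.0, 284.0, 173.0] [172.0, 186.0, 206.0, 213.0]
s 269 161 287 171
t 155 181 204 211
```

The bar matches a roughly 12° pitch-up: a channel wall landed on the lever and the bar tipped in the grip. I set it on the bench to level it, then regrip.

```bash
python3 -c "
from h import *
print(units((.53,.235,.12)))"
```

```text
[-1.03110507 -3.04435681 -1.44917028]
```

drive_tool(series="0 0 -0.4 0; 0 0 -0.9 0; 0 0 -1.5 0; 0 0 -2 0; 0 0 -2 0; 0 0 -2 0; 0 0 -2 0")

```text
time_s: 38.65
eef_pos: [0.6571, 0.2163, 0.1414]
eef_rot: [[0.456, 0.89, -0.002], [0.89, -0.456, -0.0], [-0.001, -0.002, -1.0]]
contact_force: [-0.7, -0.7, -1.3]
opening: 0.0205
grasp_force: 59.4
```

```bash
python3 -c "
from h import *
print(bot.sense()['eef_pos'],units((.53,.235,.1)))"
```

```text
[0.65708374 0.21630487 0.14138422] [-1.031664   -3.03907726  1.04040959]
```

drive_tool(series="-0.2 -0.5 0 0.8; -0.4 -1 0 1.6; -0.6 -1.5 0 2.4; -0.8 -2.2 0 3.2; -1 -2.9 0 4; -1.03 -3.04 0 4.8; -1.03 -3.04 0.4 5.6; -1.03 -3.04 0.8 6.4; -1.03 -3.04 1.04 7.1; -1.03 -3.04 1.04 7.1")

```text
time_s: 39.48
eef_pos: [0.528, 0.2343, 0.0972]
eef_rot: [[0.939, 0.344, -0.007], [0.344, -0.939, -0.002], [-0.007, -0.0, -1.0]]
contact_force: [-0.7, 0.4, -2.2]
opening: 0.0204
grasp_force: 59.4
```

drive_tool(series="0 0 0.3 0; 0 0 0.6 0; 0 0 0.9 0; 0 0 1.2 0; 0 0 1.5 0; 0 0 1.7 0; 0 0 1.7 0; 0 0 1.7 0")

```text
time_s: 40.15
eef_pos: [0.5309, 0.235, 0.0323]
eef_rot: [[0.938, 0.346, -0.001], [0.346, -0.938, -0.0], [-0.001, -0.0, -1.0]]
contact_force: [0.1, 1.2, -1.3]
opening: 0.0204
grasp_force: 59.4
```

Lower to press it level, slowly.

drive_tool(series="0 0 0.05 0; 0 0 0.1 0; 0 0 0.15 0; 0 0 0.2 0; 0 0 0.25 0; 0 0 0.25 0; 0 0 0.25 0")

```text
time_s: 40.73
eef_pos: [0.5315, 0.2352, 0.0232]
eef_rot: [[0.938, 0.346, 0.001], [0.346, -0.938, 0.0], [0.001, 0.0, -1.0]]
contact_force: [-1.4, -1.3, 2.8]
opening: 0.0202
grasp_force: 60.2
```

drive_tool(series="0 0 0.04 0; 0 0 0.08 0; 0 0 0.12 0; 0 0 0.16 0; 0 0 0.18 0; 0 0 0.18 0; 0 0 0.18 0")

```text
time_s: 41.32
eef_pos: [0.5312, 0.2352, 0.0154]
eef_rot: [[0.938, 0.346, -0.0], [0.346, -0.938, 0.0], [-0.0, -0.0, -1.0]]
contact_force: [-1.9, -0.0, 3.1]
opening: 0.0206
grasp_force: 60.4
```

drive_tool(series="0 0 0 0; 0 0 0 0; 0 0 0 0; 0 0 0.05 0; 0 0 0.08 0; 0 0 0.08 0; 0 0 0.08 0", claw=0.6)

```text
time_s: 41.9
eef_pos: [0.5311, 0.2351, 0.0122]
eef_rot: [[0.938, 0.346, -0.0], [0.346, -0.938, -0.0], [-0.0, -0.0, -1.0]]
contact_force: [0.5, 0.6, -0.5]
opening: 0.0512
grasp_force: 0.0
```

drive_tool(series="0 0 0 0; 0 0 0 0; 0 0 0 0; 0 0 0 0; 0 0 0 0; 0 0 0 0; 0 0 0 0", claw=0)

```text
time_s: 42.48
eef_pos: [0.5314, 0.2353, 0.0127]
eef_rot: [[0.938, 0.346, 0.0], [0.346, -0.938, 0.0], [0.0, -0.0, -1.0]]
contact_force: [-0.4, 0.0, 4.4]
opening: 0.0206
grasp_force: 60.1
```

drive_tool(series="0 0 -0.3 0; 0 0 -0.7 0; 0 0 -1.3 0; 0 0 -2 0; 0 0 -2.7 0; 0 0 -3.2 0; 0 0 -3.2 0; 0 0 -3.2 0; 0 0 -3.2 0")

```text
time_s: 43.23
eef_pos: [0.5304, 0.2349, 0.1396]
eef_rot: [[0.938, 0.346, -0.002], [0.346, -0.938, -0.0], [-0.002, -0.0, -1.0]]
contact_force: [-0.9, -0.4, -2.4]
opening: 0.0209
grasp_force: 59.4
```

```bash
cat > fit.py <<'E'
from h import *
from scipy.optimize import minimize
def proj(c,X):
    r,_=cv2.Rodrigues(np.array(c["R"]));K=np.array([[c["fx"],0,c["cx"]],[0,c["fy"],c["cy"]],[0,0,1]])
    return cv2.projectPoints(X,r,np.array(c["t"]),K,np.array([c["k1"],0,0,0.]))[0][:,0]
def box(s,pitch,dy,dx,dyaw=0,z0=-.0137):
    P=np.array([[x,y,z] for x in(-.1475,-.0855) for y in(-.0155,.0155) for z in(0,.021)],float)+[dx,dy,z0]
    c,k=np.cos(pitch),np.sin(pitch);q=P-[0,0,.011]
    X=np.stack([q[:,0]*c+q[:,2]*k,q[:,1],-q[:,0]*k+q[:,2]*c+.011],1);X[:,1]+=X[:,0]*dyaw;X[:,1:]*=-1
    return X@np.array(s["eef_rot"]).T+np.array(s["eef_pos"])
def redmask(c):
    im=c["color"].astype(int);m=((im[:,:,0]>60)&(im[:,:,1]*2<im[:,:,0])&(im[:,:,2]*2<im[:,:,0]));return m
if __name__=="__main__":
    s=bot.sense();C={n:snap(n,"f"+n) for n in("side","top")}
    for p in(0,3,6):
        for n,c in C.items():
            u=proj(c,box(s,np.radians(p),0,0));print(p,n,u.min(0).round(1),u.max(0).round(1))
    for n,c in C.items():
        u=proj(c,box(s,0,0,0));a=np.maximum(u.min(0).astype(int)-25,0);b=u.max(0).astype(int)+25
        m=redmask(c)[a[1]:b[1],a[0]:b[0]];ys,xs=np.where(m);print(n,"red",xs.min()+a[0],ys.min()+a[1],xs.max()+a[0],ys.max()+a[1])
    print(s["eef_pos"],s["opening"])
E
python3 fit.py
```

```text
0 side [190.2 137.2] [216.5 151.3]
0 top [127.  269.2] [154.9 305. ]
3 side [189.9 135.6] [216.  148.6]
3 top [126.4 269.3] [154.1 305.3]
6 side [189.7 134.1] [215.6 145.8]
6 top [125.6 269.2] [153.3 305.7]
side red 193 136 233 149
top red 124 246 152 304
[0.53036658 0.23487257 0.13963267] 0.020948976009603784
```

```bash
cat > chan.py <<'E'
from fit import *
def chan(save="ct"):
    s=bot.sense();c=snap("top",save);u=proj(c,box(s,0,0,0)).mean(0).astype(int)
    im=cv2.resize(c["color"],None,fx=4,fy=4,interpolation=cv2.INTER_CUBIC).astype(int)
    m=((im[:,:,0]>60)&(im[:,:,1]*2<im[:,:,0])&(im[:,:,2]*2<im[:,:,0])).astype(np.uint8)
    k=np.zeros_like(m);a=4*u;k[max(a[1]-140,0):a[1]+140,max(a[0]-140,0):a[0]+140]=1
    m=cv2.morphologyEx(m*k,cv2.MORPH_OPEN,cv2.getStructuringElement(cv2.MORPH_ELLIPSE,(41,41)))
    n=max(cv2.findContours(m,0,1)[0],key=cv2.contourArea);q=cv2.boxPoints(cv2.minAreaRect(n))
    z=s["eef_pos"][2]-.0127+.021
    W=np.array([onz(c,((p[0]+.5)/4-.5,(p[1]+.5)/4-.5),z) for p in q]);R=np.array(s["eef_rot"]);t=np.array(s["eef_pos"])
    L=(W-t)@R;L=L[:,:2]*1e3
    o=np.argsort(L[:,0]);e=L[o[:2]].mean(0);b=L[o[2:]].mean(0)
    print("tool-frame corners mm",L.round(1).tolist());print("end",e.round(1),"rear",b.round(1),"yaw off deg",np.degrees(np.arctan2((b-e)[1],(b-e)[0])).round(2))
    we=(t+R@[*e/1e3,0])[:2];wb=(t+R@[*b/1e3,0])[:2];print("world end",we.round(4),"rear",wb.round(4))
    return we,wb,s
if __name__=="__main__":
    np.set_printoptions(suppress=True);chan()
E
python3 chan.py
```

```text
tool-frame corners mm [[-83.2, -14.7], [-84.3, 17.8], [-146.7, 17.5], [-145.5, -14.8]]
end [-146.1    1.4] rear [-83.8   1.5] yaw off deg 0.16
world end [0.3933 0.1829] rear [0.4519 0.2043]
```

The bar is level and centred (axis +1.5 mm in tool y, channel end −146 mm). Now turn to align with the lever at 89°.

drive_tool(series="0.1 0 0 -1.1; 0.2 0.1 0 -2.2; 0.4 0.1 0 -3.3; 0.5 0.2 0 -4.4; 0.6 0.2 0 -5.5; 0.7 0.3 0 -6.6; 0.9 0.3 0 -7.7; 1 0.3 0 -8.8; 1.1 0.4 0 -9.9; 1.14 0.39 0 -11")

```text
time_s: 44.22
eef_pos: [0.5796, 0.2358, 0.1389]
eef_rot: [[0.06, 0.998, -0.002], [0.998, -0.06, -0.001], [-0.001, -0.002, -1.0]]
contact_force: [-0.4, -0.4, -2.2]
opening: 0.0203
grasp_force: 59.3
```

drive_tool(series="0 0 0 -0.5; 0 0 0 -0.5; 0 0 0 -0.5; 0 0 0 -0.5; 0 0 0 -0.5; 0 0 0 -0.5")

```text
time_s: 44.72
eef_pos: [0.5793, 0.2363, 0.1402]
eef_rot: [[0.014, 1.0, -0.0], [1.0, -0.014, 0.0], [-0.0, -0.0, -1.0]]
contact_force: [0.2, -0.5, -2.1]
opening: 0.0205
grasp_force: 59.3
```

```bash
cat > al.py <<'E'
from chan import *
import sys
np.set_printoptions(suppress=True,precision=4)
we,wb,s=chan();p=np.array([.5773,.0656]);a=np.radians(float(sys.argv[1]));d=np.array([np.cos(a),np.sin(a)]);n=np.array([d[1],-d[0]])
print("TCP",s["eef_pos"],"end along/perp",(we-p)@d*1e3,(we-p)@n*1e3,"rear perp",(wb-p)@n*1e3,"bar dir",np.degrees(np.arctan2(*(wb-we)[::-1])))
im=np.load("ct.npy");np.set_printoptions(linewidth=200)
E
python3 al.py 89.06
```

```text
Traceback (most recent call last):
  File "al.py", line 4, in <module>
    we,wb,s=chan();p=np.array([.5773,.0656]);a=np.radians(float(sys.argv[1]));d=np.array([np.cos(a),np.sin(a)]);n=np.array([d[1],-d[0]])
            ~~~~^^
  File "chan.py", line 8, in chan
    n=max(cv2.findContours(m,0,1)[0],key=cv2.contourArea);q=cv2.boxPoints(cv2.minAreaRect(n))
ValueError: max() iterable argument is empty
```

```bash
sed -i 's/>60)/>28)/' chan.py; python3 al.py 89.06
python3 - <<'E'
from h import *
a=np.load("ct.npy");print(a[205:235:5,180:212:3].tolist()[2])
E
```

```text
[[136, 57, 51], [140, 60, 55], [138, 55, 52], [138, 56, 51], [138, 53, 50], [67, 47, 44], [100, 98, 93], [80, 74, 70], [95, 95, 97], [140, 141, 141], [114, 113, 114]]Traceback (most recent call last):
  File "al.py", line 4, in <module>
    we,wb,s=chan();p=np.array([.5773,.0656]);a=np.radians(float(sys.argv[1]));d=np.array([np.cos(a),np.sin(a)]);n=np.array([d[1],-d[0]])
            ~~~~^^
  File "chan.py", line 8, in chan
    n=max(cv2.findContours(m,0,1)[0],key=cv2.contourArea);q=cv2.boxPoints(cv2.minAreaRect(n))
ValueError: max() iterable argument is empty
```

```bash
sed -i 's/(im\[:,:,1\]\*2<im\[:,:,0\])&(im\[:,:,2\]\*2<im\[:,:,0\])).astype/(im[:,:,1]*1.55<im[:,:,0])\&(im[:,:,2]*1.55<im[:,:,0])).astype/' chan.py; python3 al.py 89.06
python3 - <<'E'
from h import *
a=np.load("ct.npy").astype(int)[200:240,150:215]
for r in a[::2]: print("".join("#" if p[0]>1.55*p[1] and p[0]>28 else "." for p in r))
E
```

```text
tool-frame corners mm [[-80.7, 14.7], [-146.3, 15.3], [-147.3, -18.8], [-81.9, -19.4]]
end [-146.8   -1.7] rear [-81.3  -2.3] yaw off deg -0.53
world end [0.5756 0.0895] rear [0.5759 0.1551]
TCP [0.5794 0.2363 0.1404] end along/perp 23.912601024015412 -2.0554414063838307 rear perp -2.8271441822411396 bar dir 89.73476371123681
...............##############################....................
...............###############################...................
#############################################....................
#############################################....................
#############################################....................
#############################################....................
....#########################################....................
...............##############################....................
................##############################...................
.................................................................
.................................................................
.................................................................
.................................................................
.................................................................
.................................................................
.................................................................
.................................................................
.................................................................
.................................................................
.................................................................
```

drive_tool(series="0 0.04 0.3 0; 0 0.04 0.6 0; 0 0.04 0.9 0; 0 0.04 1.2 0; 0 0.04 1.4 0; 0 0.04 1.5 0; 0 0.04 1.5 0; 0 0.04 1.5 0")

```text
time_s: 45.53
eef_pos: [0.5811, 0.2363, 0.0801]
eef_rot: [[0.013, 1.0, -0.0], [1.0, -0.013, -0.0], [-0.0, -0.0, -1.0]]
contact_force: [-0.8, -0.1, -1.5]
opening: 0.0206
grasp_force: 59.4
```

drive_tool(series="0 0 0.05 0; 0 0 0.1 0; 0 0 0.15 0; 0 0 0.2 0; 0 0 0.2 0; 0 0 0.2 0")

```text
time_s: 46.03
eef_pos: [0.5817, 0.2368, 0.0732]
eef_rot: [[0.013, 1.0, 0.002], [1.0, -0.013, 0.001], [0.001, 0.002, -1.0]]
contact_force: [-0.0, 2.1, 3.6]
opening: 0.0203
grasp_force: 60.2
```

```bash
python3 -c "
from h import *
s=bot.sense();print(s['eef_pos'],s['contact_force'],s['moment'])"
```

```text
[0.58172341 0.2367528  0.07317608] [-0.02201797  2.08425667  3.55842871] [-0.0439239  -0.02940761 -0.03675914]
```

Contact at about 60 mm with an outward push: the lever's tip is meeting the closed inner end of the channel, which has no spare length. I raise, move 5 mm outward and retry.

drive_tool(series="0 0 -0.1 0; 0 0 -0.25 0; 0 0 -0.4 0; 0.07 0 -0.4 0; 0.14 0 -0.4 0; 0.14 0 -0.4 0; 0.14 0 -0.4 0")

```text
time_s: 46.62
eef_pos: [0.5809, 0.2421, 0.0882]
eef_rot: [[0.013, 1.0, -0.001], [1.0, -0.013, -0.0], [-0.0, -0.001, -1.0]]
contact_force: [0.1, 0.1, -1.8]
opening: 0.0207
grasp_force: 59.4
```

```bash
python3 al.py 89.06; python3 fit.py
```

```text
tool-frame corners mm [[-80.6, 14.7], [-146.2, 15.2], [-147.2, -18.6], [-81.8, -19.2]]
end [-146.7   -1.7] rear [-81.2  -2.2] yaw off deg -0.48
world end [0.5773 0.0954] rear [0.5776 0.1609]
TCP [0.5809 0.2421 0.0882] end along/perp 29.8054489980968 -0.5153051801239749 rear perp -1.2842352990956702 bar dir 89.7326677027563
0 side [258.1 157.4] [273.3 173.3]
0 top [166.6 202.4] [198.2 218.3]
3 side [258.  155.8] [273.2 170.7]
3 top [166.2 202.1] [198.1 217.9]
6 side [258.  154.2] [273.2 167.9]
6 top [165.6 201.5] [197.9 217.6]
side red 259 152 272 166
top red 142 203 195 218
[0.58082811 0.24195514 0.08807377] 0.020477486522049237
```

drive_tool(series="0 0.01 0.2 0; 0 0.01 0.3 0; 0 0.01 0.4 0; 0 0.01 0.5 0; 0 0.01 0.6 0; 0 0.01 0.6 0; 0 0.01 0.6 0")

```text
time_s: 47.35
eef_pos: [0.5813, 0.2418, 0.064]
eef_rot: [[0.013, 1.0, -0.001], [1.0, -0.013, -0.0], [-0.0, -0.001, -1.0]]
contact_force: [-0.5, -0.3, -1.9]
opening: 0.0205
grasp_force: 59.4
```

drive_tool(series="0 0 0.05 0; 0 0 0.1 0; 0 0 0.15 0; 0 0 0.15 0; 0 0 0.15 0")

```text
time_s: 47.77
eef_pos: [0.5814, 0.2418, 0.0583]
eef_rot: [[0.013, 1.0, -0.0], [1.0, -0.013, 0.0], [-0.0, -0.0, -1.0]]
contact_force: [0.5, -0.0, -1.5]
opening: 0.0202
grasp_force: 59.4
```

Now free of contact and well engaged. Lower until it touches.

drive_tool(series="0 0 0.03 0; 0 0 0.06 0; 0 0 0.1 0; 0 0 0.1 0; 0 0 0.1 0")

```text
time_s: 48.18
eef_pos: [0.5819, 0.2419, 0.055]
eef_rot: [[0.013, 1.0, 0.001], [1.0, -0.013, 0.0], [0.0, 0.001, -1.0]]
contact_force: [-1.0, 0.3, 5.1]
opening: 0.0206
grasp_force: 60.3
```

drive_tool(series="0 0 0.03 0; 0 0 0.06 0; 0 0 0.08 0; 0 0 0.08 0; 0 0 0.08 0")

```text
time_s: 48.6
eef_pos: [0.5819, 0.2424, 0.0516]
eef_rot: [[0.013, 1.0, 0.001], [1.0, -0.013, 0.001], [0.001, 0.001, -1.0]]
contact_force: [-1.0, 1.9, 6.3]
opening: 0.0204
grasp_force: 60.5
```

```bash
python3 arc.py 3
```

```text
v [0.17628284 0.00215426] psi 89.23018799167198 F [-1.02387071  1.91079558  6.25140356] [-0.16474597  0.18840979 -0.12464716]
-0.01 0.23 0 0.50; -0.03 0.46 0 1.00; -0.06 0.69 0 1.50; -0.11 0.92 0 2.00; -0.16 1.14 0 2.50; -0.23 1.36 0 3.00; -0.31 1.58 0 3.50; -0.40 1.79 0 4.00; -0.50 1.99 0 4.50; -0.62 2.20 0 5.00;
```

drive_tool(series="0 0 -0.05 0; -0.01 0.23 -0.05 0.5; -0.03 0.46 -0.05 1; -0.06 0.69 -0.05 1.5; -0.11 0.92 -0.05 2; -0.16 1.14 -0.05 2.5; -0.16 1.14 -0.05 2.5")

```text
time_s: 49.18
eef_pos: [0.6266, 0.236, 0.0526]
eef_rot: [[0.277, 0.961, -0.003], [0.961, -0.277, 0.002], [0.002, -0.003, -1.0]]
contact_force: [-3.3, 7.5, 1.6]
opening: 0.0203
grasp_force: 60.0
```

```bash
python3 arc.py 3
```

```text
v [1.76843021e-01 1.22952866e-04] psi 73.93817550013712 F [-3.32753903  7.45913697  1.61434009] [ 0.84276856  0.53489017 -0.48037072]
-0.01 0.23 0 0.50; -0.02 0.46 0 1.00; -0.05 0.69 0 1.50; -0.10 0.92 0 2.00; -0.15 1.14 0 2.50; -0.22 1.37 0 3.00; -0.29 1.58 0 3.50; -0.38 1.80 0 4.00; -0.48 2.01 0 4.50; -0.59 2.21 0 5.00;
```

Resistance is building, so the lever is being driven. Continuing.

drive_tool(series="-0.01 0.23 0 0.5; -0.02 0.46 0 1; -0.05 0.69 0 1.5; -0.1 0.92 0 2; -0.15 1.14 0 2.5; -0.15 1.14 0 2.5")

```text
time_s: 49.68
eef_pos: [0.6655, 0.2195, 0.0516]
eef_rot: [[0.518, 0.856, -0.009], [0.856, -0.518, 0.005], [-0.0, -0.01, -1.0]]
contact_force: [-10.0, 13.3, 1.5]
opening: 0.0206
grasp_force: 64.4
```

```bash
python3 arc.py 3; python3 fit.py | tail -3
```

```text
v [ 0.17677385 -0.00446071] psi 58.83046384242702 F [-9.97770756 13.25452828  1.52500814] [ 1.96726594  1.68881274 -1.3663214 ]
-0.00 0.23 0 0.50; -0.01 0.46 0 1.00; -0.04 0.69 0 1.50; -0.07 0.92 0 2.00; -0.12 1.15 0 2.50; -0.18 1.37 0 3.00; -0.25 1.59 0 3.50; -0.34 1.81 0 4.00; -0.43 2.02 0 4.50; -0.54 2.22 0 5.00; side red 266 164 288 178
top red 154 180 201 214
[0.66552581 0.21949466 0.05164648] 0.02060351396502857
```

drive_tool(series="0 0.23 0 0.5; -0.01 0.46 0 1; -0.04 0.69 0 1.5; -0.07 0.92 0 2; -0.12 1.15 0 2.5; -0.12 1.15 0 2.5")

```text
time_s: 50.28
eef_pos: [0.7059, 0.1896, 0.0523]
eef_rot: [[0.719, 0.695, -0.002], [0.695, -0.719, 0.002], [-0.0, -0.003, -1.0]]
contact_force: [0.1, 1.3, 0.8]
opening: 0.0201
grasp_force: 59.8
```

```bash
python3 arc.py 2
```

```text
v [0.17815483 0.00036554] psi 44.00788454733922 F [0.06671322 1.27385289 0.77616878] [ 0.1834631   0.05677909 -0.13918288]
-0.00 0.16 0 0.33; -0.01 0.31 0 0.67; -0.03 0.47 0 1.00; -0.04 0.62 0 1.33; -0.07 0.77 0 1.67; -0.10 0.93 0 2.00; -0.13 1.08 0 2.33; -0.18 1.23 0 2.67; -0.22 1.38 0 3.00; -0.27 1.52 0 3.33;
```

It snapped over. A little further, to press gently against the stop.

drive_tool(series="0 0.16 0 0.33; -0.01 0.31 0 0.67; -0.03 0.47 0 1; -0.03 0.47 0 1; -0.03 0.47 0 1")

```text
time_s: 50.7
eef_pos: [0.7183, 0.1747, 0.0526]
eef_rot: [[0.785, 0.62, -0.001], [0.62, -0.785, 0.0], [-0.001, -0.001, -1.0]]
contact_force: [-0.0, 1.3, -1.0]
opening: 0.0205
grasp_force: 59.7
```

```bash
python3 arc.py 2
```

```text
v [0.1777413  0.00212216] psi 38.286581625845855 F [-0.03943586  1.29239595 -0.97034031] [ 0.13598858  0.05522071 -0.07586109]
-0.00 0.16 0 0.33; -0.01 0.31 0 0.67; -0.03 0.46 0 1.00; -0.05 0.62 0 1.33; -0.08 0.77 0 1.67; -0.11 0.92 0 2.00; -0.14 1.07 0 2.33; -0.19 1.22 0 2.67; -0.23 1.37 0 3.00; -0.29 1.52 0 3.33;
```

drive_tool(series="0 0 -0.2 0; 0 0 -0.4 0; 0 0 -0.7 0; 0 0 -1.1 0; 0 0 -1.6 0; 0 0 -2.2 0; 0 0 -2.5 0; 0 0 -2.5 0; 0 0 -2.5 0")

```text
time_s: 51.45
eef_pos: [0.7192, 0.1748, 0.1545]
eef_rot: [[0.785, 0.619, 0.002], [0.619, -0.785, 0.0], [0.002, 0.001, -1.0]]
contact_force: [-0.0, -0.0, -2.9]
opening: 0.0208
grasp_force: 59.5
```

```bash
python3 -c "
from h import *
s=bot.sense();print(s['eef_pos'],s['contact_force'],units((.53,.24,.12)))"
```

```text
[0.71917952 0.17481985 0.15450959] [-0.02918925 -0.04569365 -2.92013872] [-2.70687262 -4.20883588  0.8521733 ]
```

drive_tool(series="-0.4 -0.7 0 0.4; -0.8 -1.3 0 0.8; -1.2 -2 0 1.2; -1.6 -2.6 0 1.6; -2 -3.2 0 2; -2.4 -3.8 0.3 2.4; -2.7 -4.2 0.6 2.8; -2.7 -4.2 0.85 3.05; -2.7 -4.2 0.85 3.05; -2.7 -4.2 0.85 3.05")

```text
time_s: 52.28
eef_pos: [0.5288, 0.2396, 0.1179]
eef_rot: [[0.94, 0.342, -0.003], [0.342, -0.94, -0.001], [-0.003, 0.0, -1.0]]
contact_force: [0.5, -0.5, -1.7]
opening: 0.0202
grasp_force: 59.6
```

Run:
```python
from fit import *
s=bot.sense();T=snap("top","t20");print(s["eef_pos"],s["opening"])
a=T["color"].astype(float);o=np.array(np.load("t5.npy"),float)
p=np.array([.5773,.0656])
def gray(im,X):
    u=proj(T,np.array([X]))[0];return cv2.getRectSubPix(im.astype(np.uint8),(1,1),(float(u[0]),float(u[1])))[0,0].astype(int)
for ang in range(20,130,3):
    r=np.radians(ang);print(ang,[gray(a,[p[0]+q*np.cos(r),p[1]+q*np.sin(r),.064]).tolist() for q in(.04,.06,.078)])
```

```text
[0.52883678 0.23959039 0.11793852] 0.020204388872418665
20 [[180, 152, 117], [141, 131, 120], [158, 154, 148]]
23 [[180, 151, 117], [154, 151, 148], [157, 154, 147]]
26 [[181, 153, 115], [155, 150, 145], [156, 152, 146]]
29 [[177, 149, 115], [155, 152, 147], [152, 150, 145]]
32 [[142, 124, 104], [152, 151, 146], [155, 152, 147]]
35 [[111, 108, 106], [121, 119, 117], [145, 142, 137]]
38 [[121, 122, 123], [129, 128, 130], [128, 128, 130]]
41 [[99, 100, 99], [132, 133, 134], [134, 134, 134]]
44 [[88, 87, 88], [139, 138, 138], [137, 137, 138]]
47 [[89, 88, 90], [143, 142, 141], [136, 133, 128]]
50 [[94, 95, 94], [150, 149, 143], [155, 152, 147]]
53 [[130, 129, 125], [155, 153, 146], [155, 153, 147]]
56 [[156, 154, 149], [154, 151, 146], [154, 151, 146]]
59 [[155, 152, 147], [156, 153, 148], [156, 153, 148]]
62 [[153, 150, 146], [157, 154, 148], [158, 155, 149]]
65 [[157, 154, 147], [154, 151, 146], [158, 155, 150]]
68 [[156, 153, 149], [156, 153, 148], [129, 127, 122]]
71 [[155, 151, 147], [154, 151, 145], [99, 96, 93]]
74 [[155, 152, 146], [155, 150, 146], [100, 98, 95]]
77 [[154, 153, 
[... 232 characters left out ...]
146], [99, 97, 93]]
92 [[153, 150, 145], [124, 122, 117], [100, 99, 96]]
95 [[153, 150, 144], [119, 117, 114], [103, 101, 97]]
98 [[144, 141, 136], [115, 113, 109], [102, 100, 97]]
101 [[98, 96, 93], [101, 99, 95], [100, 99, 96]]
104 [[101, 101, 98], [104, 101, 97], [101, 100, 96]]
107 [[101, 100, 96], [103, 100, 96], [103, 101, 99]]
110 [[104, 101, 97], [102, 99, 95], [104, 102, 98]]
113 [[104, 101, 98], [103, 100, 97], [103, 101, 97]]
116 [[102, 99, 97], [101, 100, 97], [103, 101, 98]]
119 [[101, 99, 96], [105, 102, 99], [104, 103, 99]]
122 [[101, 99, 95], [106, 102, 100], [103, 101, 98]]
125 [[104, 101, 99], [101, 99, 95], [104, 101, 99]]
128 [[100, 97, 92], [101, 99, 96], [103, 100, 97]]
```

The lever reads about 41°, or 1.43 rad, so it is locked. Laying the bar down, levelling it as before.

drive_tool(series="0 0 0.4 0; 0 0 0.8 0; 0 0 1.2 0; 0 0 1.6 0; 0 0 1.9 0; 0 0 2.1 0; 0 0 2.15 0; 0 0 2.2 0; 0 0 2.25 0; 0 0 2.3 0")

```text
time_s: 53.17
eef_pos: [0.5306, 0.2401, 0.0279]
eef_rot: [[0.94, 0.341, 0.002], [0.341, -0.94, 0.001], [0.002, -0.0, -1.0]]
contact_force: [0.1, -0.0, -2.3]
opening: 0.0212
grasp_force: 59.6
```

drive_tool(series="0 0 0.04 0; 0 0 0.08 0; 0 0 0.12 0; 0 0 0.16 0; 0 0 0.2 0; 0 0 0.24 0; 0 0 0.24 0; 0 0 0.24 0")

```text
time_s: 53.83
eef_pos: [0.5299, 0.2399, 0.0177]
eef_rot: [[0.94, 0.341, 0.0], [0.341, -0.94, 0.0], [0.0, -0.0, -1.0]]
contact_force: [-1.0, -0.4, -0.2]
opening: 0.0206
grasp_force: 59.8
```

drive_tool(series="0 0 0.04 0; 0 0 0.08 0; 0 0 0.11 0; 0 0 0.11 0; 0 0 0.11 0")

```text
time_s: 54.25
eef_pos: [0.5297, 0.2398, 0.0133]
eef_rot: [[0.94, 0.341, -0.0], [0.341, -0.94, 0.0], [-0.0, -0.0, -1.0]]
contact_force: [-2.4, -1.0, 3.9]
opening: 0.0203
grasp_force: 60.6
```

drive_tool(series="0 0 0 0; 0 0 0 0; 0 0 0 0; 0 0 0 0; 0 0 -0.4 0; 0 0 -1 0; 0 0 -1.8 0; 0 0 -2.6 0; 0 0 -3.4 0; 0 0 -4.2 0", claw=0.6)

```text
time_s: 55.08
eef_pos: [0.5296, 0.2398, 0.1826]
eef_rot: [[0.94, 0.341, -0.0], [0.341, -0.94, 0.0], [-0.0, -0.0, -1.0]]
contact_force: [0.3, 0.3, -0.6]
opening: 0.0514
grasp_force: 0.0
```

drive_tool(series="0 0 -0.3 0; 0 0 -0.3 0; 0 0 -0.3 0; 0 0 -0.3 0; 0 0 -0.3 0; 0 0 -0.3 0")

```text
time_s: 55.58
eef_pos: [0.5288, 0.2395, 0.1915]
eef_rot: [[0.94, 0.341, -0.003], [0.341, -0.94, -0.001], [-0.003, -0.0, -1.0]]
contact_force: [0.1, 0.4, 0.4]
opening: 0.0512
grasp_force: 0.0
```

Run:
```python
from fit import *
T=snap("top","tE");S=snap("side","sE");C=np.load("clamp.npz");o=C["o"];R=C["R"];s=bot.sense();print(s["eef_pos"],s["contact_force"])
a=T["color"].astype(int)
# strips (dark green) in slots
m=((a.max(2)<75)&(a[:,:,1]>=a[:,:,0]+3)&(a[:,:,1]>=a[:,:,2])).astype(np.uint8);m[:180]=0;m[270:]=0;m[:,:245]=0;m[:,305:]=0
n,l,st,ce=cv2.connectedComponentsWithStats(m)
for i in range(1,n):
    if st[i,4]>60: print("strip",st[i],(R.T@(onz(T,ce[i],.02)[:2]-o)*1e3).round(1))
# bystanders/cover unchanged?
b=np.load("t5.npy").astype(int)
d=np.abs(a-b).max(2)>40
for nm,(x0,y0,x1,y1) in dict(sealant=(262,80,295,148),mug=(315,122,360,176),cover=(20,250,90,340),cutter=(290,295,350,335)).items(): print(nm,d[y0:y1,x0:x1].mean().round(3))
# pointer
p=onz(T,(0,0),.05)
u=proj(T,np.array([[*(o+R@[-.058,-.078]),.056]]))[0];c=cv2.getRectSubPix(T["color"],(27,27),tuple(map(float,u)));ys,xs=np.where(c.min(2)>105)
print([(R.T@(onz(T,(u[0]+x-13,u[1]+y-13),.056)[:2]-o)*1e3-[-58,-78]).round(0).tolist() for x,y in zip(xs,ys)])
m=redmask(S);ys,xs=np.where(m[:230,:]);print("side red bar",xs.min(),ys.min(),xs.max(),ys.max())
```

```text
[0.529254   0.23964597 0.19199884] [ 0.5628849  -0.65520113  0.36499073]
strip [253 225  31  13 179] [-23.9  -6.3]
sealant 0.0
mug 0.075
cover 0.477
cutter 0.0
[[25.0, 31.0], [26.0, 21.0], [26.0, 18.0], [26.0, 16.0], [27.0, 14.0], [30.0, -12.0], [30.0, -14.0], [30.0, -16.0], [31.0, -18.0], [31.0, -20.0], [31.0, -23.0], [31.0, -25.0], [22.0, 31.0], [25.0, 14.0], [25.0, 12.0], [28.0, -16.0], [29.0, -19.0], [29.0, -21.0], [29.0, -23.0], [29.0, -25.0], [20.0, 31.0], [22.0, 14.0], [23.0, 11.0], [26.0, -19.0], [27.0, -21.0], [27.0, -23.0], [27.0, -25.0], [18.0, 31.0], [19.0, 22.0], [24.0, -21.0], [25.0, -23.0], [25.0, -26.0], [16.0, 30.0], [17.0, 22.0], [23.0, -24.0], [23.0, -26.0], [14.0, 30.0], [21.0, -26.0], [12.0, 30.0], [19.0, -26.0], [9.0, 29.0], [10.0, 27.0], [7.0, 29.0], [8.0, 27.0], [-1.0, 9.0], [-4.0, 17.0], [-4.0, 15.0], [-4.0, 13.0], [-3.0, 10.0], [-3.0, 8.0], [-6.0, 17.0], [-6.0, 15.0], [-10.0, 27.0], [-12.0, 27.0], [-20.0, 22.0], [-20.0, 19.0], [-16.0, -26.0], [-19.0, -24.0], [-18.0, -26.0], [-21.0, -24.0], [-21.0, -26.0], [-29.0, 23.0], [-29.0, 21.0], [-28.0, 18.0], [-28.0, 16.0], [-24.0, -20.0], [-23.0, -22.0], [-23.0, -24.0], [-23.0, -27.0], [-31.0, 22.0], [-31.0, 20.0], [-30.0, 18.0], [-30.0, 16.0], [-30.0, 14.0], [-26.0, -14.0], [-26.0, -16.0], [-26.0, -18.0], [-26.0, -20.0], [-25.0, -23.0], [-25.0, -25.0], [-25.0, -27.0]]
side red bar 198 178 235 191
```

Run:
```python
from fit import *
T=snap("top");C=np.load("clamp.npz");o=C["o"];R=C["R"];a=T["color"];b=np.load("t2.npy")
for n,im in(("before",b),("now",a)):
    g=im[270:325,35:90].max(2)<60;k,l,st,ce=cv2.connectedComponentsWithStats(g.astype(np.uint8));print(n,[(st[i].tolist(),ce[i].round(1).tolist()) for i in range(1,k) if st[i,4]>15])
for x in(24,-24):
  for dy in (0,):
    P=np.array([[*(o+R@[x/1e3,y/1e3]),.02] for y in range(-42,40,5)]);print(x,[a[int(v+.5),int(u+.5)].tolist() for u,v in proj(T,P)])
for y in(-5,): 
    P=np.array([[*(o+R@[x/1e3,y/1e3]),.02] for x in range(-48,52,4)]);print([int(a[int(v+.5),int(u+.5)].max()) for u,v in proj(T,P)])
```

```text
before [([18, 20, 15, 12, 148], [25.2, 25.5])]
now [([0, 0, 46, 55, 2419], [21.6, 27.4])]
24 [[151, 150, 149], [40, 42, 38], [46, 48, 46], [38, 40, 33], [43, 46, 40], [45, 43, 39], [45, 46, 42], [45, 42, 39], [40, 41, 37], [43, 44, 42], [42, 41, 37], [48, 47, 43], [37, 42, 38], [48, 48, 44], [45, 45, 42], [47, 47, 46], [45, 54, 72]]
-24 [[157, 156, 154], [62, 64, 58], [50, 54, 48], [48, 54, 50], [51, 53, 46], [50, 54, 51], [44, 48, 40], [52, 56, 48], [55, 58, 55], [51, 57, 52], [46, 47, 47], [48, 53, 48], [49, 52, 49], [50, 53, 46], [47, 45, 43], [46, 51, 65], [58, 74, 111]]
[107, 109, 109, 113, 61, 54, 54, 56, 65, 70, 107, 105, 109, 107, 107, 77, 47, 41, 42, 47, 51, 73, 72, 74, 72]
```

drive_tool(series="0 0.5 -0.8 0; 0 1.2 -1.4 0; 0 2 -2 0; 0 2.8 -2 0; 0 3.6 -2 0; 0 4.4 -2 0; 0 5.2 -2 0; 0 5.6 -2 0; 0 5.6 -2 0; 0 5.6 -2 0")

```text
time_s: 56.57
eef_pos: [0.6061, 0.029, 0.2727]
eef_rot: [[0.941, 0.339, -0.001], [0.339, -0.941, 0.001], [-0.001, -0.001, -1.0]]
contact_force: [-0.4, 0.5, 0.4]
opening: 0.0513
grasp_force: 0.0
```

Run:
```python
from h import *
a=snap("top")["color"];b=np.load("t2.npy")
for n,im in(("before",b),("now",a)):
    g=im[270:325,35:90].max(2)<60;k,l,st,ce=cv2.connectedComponentsWithStats(g.astype(np.uint8));print(n,[(st[i].tolist(),ce[i].round(1).tolist()) for i in range(1,k) if st[i,4]>15])
m=(a[:,:,0]>60)&(a[:,:,1]*2.<a[:,:,0])&(a[:,:,2]*2.<a[:,:,0]);ys,xs=np.where(m[180:330,100:230]);print("bar red",xs.min()+100,ys.min()+180,xs.max()+100,ys.max()+180)
s=bot.sense();print(s["eef_pos"],s["contact_force"],np.round(s["joint_velocities"],1))
```

```text
before [([18, 20, 15, 12, 148], [25.2, 25.5])]
now [([40, 0, 15, 55, 433], [47.7, 28.2])]
bar red 140 249 164 300
[0.60572958 0.02993732 0.27276446] [-0.98870991  0.00820569 -0.61259654] [ 1.4 -0.4  0.5 -0.2  0.  -0.1]
```

Run:
```python
from h import *
a=snap("top")["color"];b=np.load("t2.npy")
for im in(b,a):
    g=im[225:345:3,0:130:2].max(2)
    for r in g: print("".join(" .:-=+*#%@"[min(9,int(v)//26)] for v in r))
    print("=====")
```

```text
:::::.:::.==========-++++++++++++++++++++++++++++++++++++++++++++
.::::::.-========++++++++++++++++++++++++++++++++++++++++++++++++
:.....:=====-=+++++++++++++++++*+++++++++++++++++++++++++++++++++
.::::====--+++++++++*++++++*+++++++*+****++++++++++++++++++++++++
:::-===*+++++*++*+++++++++++++++++*+++**+*+++++++++++++++++++++++
::==*****+*****+++++++++++++++++*+*++*****+++++++++++++++++++++++
=*****++**+++*++++++++++++++++++-+++++*+***++++++++++++++++++++++
***********+++++++*++++*+++*++=======--------------+-++++++++++++
********+*+++++++++++++*=++++++++++++++++++****+------+++++++++++
***+*****++++++++++++++*+=++++++++++++++++++++++------+++++++++++
++++******+++++++*++***++=+++++++++++++++++++++-------*++++++++++
*+++-:.-==+++++++****+*===+++++++++++++++++++++-:-----+++*+*+++++
.............=*+*+*+++*=+++++++++++++++++++++++------**++++++++++
::...........******++**+=+++++++++++++++++++++*-:----++*++++++++*
::::........********++*+++++++++++++++++++++++*------*+++++++++++
=-..::..:........*****+=++++++++++++++++++++++=------*+++++++++*+
=:......::...:::::****=+=+++++++++++++++++++
[... 3491 characters left out ...]
------:..::---=--=----------------
###################***#####==--------:...::----------------------
###################+**####*===-==-==-:...::----------------------
##################%***####=====----=-:....::---------------------
##################%**###*#=-==--==-=-:....::---------------------
###################*+#####=--=-=-----:....::---------------------
###############==+**+#####-----------::...:----------------------
#########========*+*+#####-----------:.....----------------------
=================#++*#####=----------:..:.:..-::::::::::::---::::
=================%+**#####+---------:::::::::::::................
=================#******+*+---------::::::::::::::::::::::::::::.
=====
```

```bash
python3 -c "
from bench import bot
print(bot.job_done())"
```

```text
the job is handed in; nothing more can be done
None
```

I handed the job in at about 57 s. The cover is on the bench, the two strips present are in their own slots with the painted backs up, the dial is at 2 clicks, the lever is locked (about 1.43 rad) and the bar is back on the bench; it took two tries to seat the bar, and the first swung the lever partway (about 0.6 rad).

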